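Lay a plate in the wash tray and open the degreaser's safety cap

ROBOT

A 6-joint arm with a two-finger parallel gripper is mounted at the origin on the work surface. World frame = base frame: x ahead of the robot, y to its left, z up, the work surface at z = 0. Lengths are in mm, angles in rad, forces in N, time in s.
With the tool pointing down it reaches from about 350 to 875 mm from the base axis. Payload 4.2 kg.
Tool frame: the origin (TCP) lies on the centre line of the jaws, within the pads' length; the fingertips stand 22 mm ahead of it and the grasp point (between the pads) lies 3 mm ahead of it (arm.nose_length is the distance from the TCP to the fingertips, in mm); z points along the fingers, x is the direction in which the jaws open and shut, and the axes are right-handed (so a half turn about z gives the same grasp; the last joint's range is limited). The gripper opens to 85 mm and grips with 20 to 120 N. Pads are 22 mm wide; open, the fingers measure 114 mm over their backs; the gripper's body (76 mm by 85 mm) begins 54 mm behind the grasp point. The pads swing forward as they close: fully open they stand 13 mm farther back than shut.
Start: joints at [-0.936, 0.385, 0.008, 0, -1.194, -0.259], TCP at [229.399, -581.356, 232.412] pointing down, gripper open.
Joint ranges: [-3.14, 3.14], [-1.21, 2.06], [-1.07, 1.41], [-3.16, 2.05], [-2.99, -0.16], [-3.1, 3.1]. Speed limits (rad/s): [2.79, 2.79, 3.14, 3.14, 3.14, 3.14].

INTERFACE

Orientations are given as a unit quaternion [x, y, z, w].
In Python, from bench import telemetry, get_image, workorder, nets, arm gives the robot as it stands.
- The arm moves only by the tool apply_moves, never from a script. Its argument "steps" is a list of rows, each an object with "hand": the opening, from 0 (shut) to 1 (fully open); "xyz": the shift along the tool's x, y, z in cm, a list of three; "delta_rot": the turn, a rotation vector about the tool's x, y, z in rad, a list of three. In form: [{"hand": hand, "xyz": [x, y, z], "delta_rot": [wx, wy, wz]}, ...]. A call has 1 to 12 rows; each row is the pose to reach, as a shift and turn from the pose commanded when the call began, along the tool's axes at that moment; what a row does not reach only later rows make up. A row lasts 1/12 s, in which the tool goes at most 41.7 mm and 7.16 degrees, less where a joint would pass 70% of its speed; a pose out of reach is approached as far as the arm can. A call with a gripper value outside its range is refused whole. The fingers move at their own pace and stop on an object; the grip force is fixed at half the most. Time passes only in rows, so rows that repeat a pose let the fingers close. It gives the time, the measured TCP pose, the force and the opening at its end, in the units of the state.
- telemetry.read_state(): the state, without advancing time (a new reading comes with each control period).
- get_image(name): name is "scene" or "top"; returns a dict with "frame" (480x640x3 uint8, blue, green, red), "fx", "fy", "cx", "cy" (pixels), "distortion" ([k1, k2, p1, p2, k3] as OpenCV has them; the pictures are not rectified), "origin" and "orientation" of the camera in the world. Camera axes: x right, y down, z forward; pixel columns grow to the right and rows downward; lengths in mm; the calibration is good to about 2 mm. A picture is of the moment at which its call begins. There is no depth.
- workorder.job_done(): hands the job in, once; it reports no verdict.
Trained networks look in a picture, given as the dict that the camera call returned (one of the last four; its "shot" number tells which), for a name from the list of things; names that differ only in an ending like _2 or _b are one class to them, and where a whole thing is asked for, a point or a joint stands for the part that bears it (a point fixed in the world has none). Each returns a list of dicts, best first, with "confidence" (0 to 1); they miss things now and then, are a little off and sometimes report something else, mostly with a low value. They report only what shows in the picture. A call takes as long as a camera call. They do not tell look-alikes from the thing itself.
- nets.recognise(picture, label): "xyz" ([x, y, z] in mm, in world coordinates, good to about 4 mm: the middle of the surface that is visible of it).
- nets.outline_of(picture, label): "pixels" (480x640 bool, what is visible of it).
- nets.pinpoint(picture, label): "xyz" ([x, y, z] in mm, in world coordinates, good to about 4 mm: a listed point, or the origin of a listed thing).
The state is a dict: "clock": time; "joints": joint angles; "joint_vel": joint speeds; "joint_efforts": joint torques, N m; "position": TCP position; "ee_rot": TCP orientation; "contact_force": force on the tool from outside, world axes, zero at the start; "wrist_torque": the same for the moment, N m; "gripper_width": finger opening in mm.
Only numpy, scipy, OpenCV 4.12 (cv2) and the standard library are available. Lean on these libraries where they do the work, as an engineer would, in place of code of your own. Each camera call takes 0.05 s, during which the arm holds its last target.

TASK

One aluminium plate is to be degreased: take just the top plate off the stack and lay it flat in the steel wash tray, setting it down rather than dropping it and leaving the other plates stacked. Then open the degreaser bottle in the holder: push its safety cap down, twist it anticlockwise until it is free, and lift it off. Finish while still holding the cap in the gripper, level and straight over the open bottle, about 5 to 10 cm above its neck; leave the other things on the bench where they are.

Things in the scene. Friction and masses are not known exactly. Their poses are not given: they have to be found in the camera images.
- bottle: Square white plastic degreaser bottle, 80 x 80 mm, 140 mm high, in a dark steel holder (base 112 x 112 mm, band 70 mm high); one rigid piece fixed to the bench. Shoulder rises to 156 mm, then a round neck of 27 mm diameter with rim 190 mm above the bench. Origin on the bench on the bottle's axis, z up.
- bottle_mouth (a point): Centre of the neck's rim, 190 mm above the bench, z up. Under the cap the neck has three locking tabs: the cap must go down at least 4.5 mm (6 is safe) and, kept down, turn anticlockwise seen from above by about 60 degrees (1.05 rad): free from 44 to 78 degrees, where it meets a stop; then it lifts straight off. It does not turn clockwise.
- cap: Push-and-turn safety cap on the bottle: ribbed round black plastic, 50 mm diameter, 33 mm high, 55 g, closed on top. Origin at the centre of its underside, z up; on the bottle its underside is 171 mm and its top 204 mm above the bench. A spring disc inside (it stays in the cap) resists pushing down: about 4 N to start, 7 N at 4.5 mm, 8.5 N at the full travel of 7 mm.
- plate3: The top plate of the stack, the one to be washed: a flat aluminium plate 100 x 50 x 10 mm (x, y, z) with drilled holes, 130 g, its upper face about 52 mm above the bench at the start. Origin at the centre of its underside, x along its length. It lies loose on the next plate; their edges are up to some 8 mm out of line.
- plate2: The second plate of the stack, same as the top one, underside 32 mm above the bench; stays where it is.
- plate1: The third plate of the stack, same size, underside 22 mm above the bench; stays where it is.
- plate0: The lowest plate of the stack, same size, underside 12 mm above the bench; stays where it is.
- board: Plywood board under the stack, 160 x 110 x 12 mm (x, y, z), fixed to the bench. Origin at the centre of its underside, x along its length, about parallel to the plates' length.
- tray: The wash tray: an open shallow stainless steel tray, 220 x 170 mm outside (x, y), rim 28 mm (rolled edge 31 mm) above the bench, walls and floor 3 mm thick, so its floor lies 3 mm above the bench; empty, fixed to the bench. Origin at the centre of its underside, x along its length.
- collet: Bystander: steel lathe collet standing on the bench, 28 mm diameter, 40 mm high. Origin at its underside.
- chuck_key: Bystander: dark steel T-handled chuck key lying flat, 72 x 44 mm, 12 mm high. Origin at its underside.
- brush: Bystander: parts brush lying flat, 170 mm long. Origin at its middle.
- oil_bottle: Bystander: round white oil bottle with a small black screw cap, 56 mm diameter, 150 mm high, standing loose. Origin at its underside.
- chuck: Bystander: steel three-jaw lathe chuck, 80 mm diameter, 57 mm high, jaws up. Origin at its underside.
- spanner: Bystander: steel spanner lying flat, 160 mm long. Origin at its middle.
- v_block: Bystander: dark steel vee block, 50 x 40 x 34 mm. Origin at its underside.
Things that resemble listed ones, but are neither listed nor needed, are in the scene too. Leave any green or yellow look-alike of the plate3 alone.

How it is judged:
By the outcome, as a careful person would: the job done as asked, in the order asked, and still so for the second after the job is handed in, while the arm keeps its last pose, push and grip.
It also fails if it takes over 54 s, if anything falls off the work surface, if the arm or the gripper's body presses on something with over 40 N, if the wrist force passes 120 N, or if a joint passes its speed limit or range.

## Working session

There is one attempt and no reset: what is moved stays moved. The work goes in short steps, Python scripts to look and compute and a tool call to move; the robot and the scene stay as the last step left them, time stands still between calls to the robot, and variables do not carry over. Pictures are saved under pics/ and viewed, and the job is handed in when it is done.

Besides the shell and the picture viewer there is one more tool, called after "Call:" in YAML: its name, and indented under it one key for each argument. apply_moves: Moves the arm, as the interface text tells. Its arguments: {"type":"object","properties":{"steps":{"type":"array"}},"required":["steps"]}

```bash
ls; mkdir -p pics
python3 - <<'E'
from bench import telemetry, get_image, workorder, nets, arm
import cv2
print(telemetry.read_state())
print(arm.nose_length)
for n in("scene","top"):
    p=get_image(n); cv2.imwrite(f"pics/{n}0.png",p["frame"])
    print({k:v for k,v in p.items() if k!="frame"})
    for l in ["bottle","cap","bottle_mouth","plate3","plate2","tray","board","oil_bottle","collet","brush","chuck","spanner","v_block","chuck_key"]:
        r=nets.pinpoint(p,l)
        print(l,[( [round(float(v)) for v in q["xyz"]],round(float(q["confidence"]),2)) for q in r[:4]])
E
```

```text
pics
{'clock': 0.0, 'joints': array([-9.36387196e-01,  3.85520416e-01,  6.63207695e-03, -4.79895664e-04,
       -1.19399227e+00, -2.58575728e-01]), 'joint_vel': array([-0.00063113, -0.00037952, -0.00055887, -0.00131344, -0.00035018,
       -0.00104748]), 'joint_efforts': array([ 6.40373855e-04, -3.92287588e+01,  1.88405997e+01,  4.18629169e+00,
       -4.65817851e-03,  1.05122029e-05]), 'position': array([ 229.19266232, -580.8393034 ,  231.34867332]), 'ee_rot': array([ 5.62634910e-01,  8.26704798e-01,  5.56801166e-04, -9.08716338e-04]), 'contact_force': array([-0.02141634,  0.13577692, -0.305734  ]), 'wrist_torque': array([-0.01761211, -0.02897507, -0.05330407]), 'gripper_width': 85.42340013135392}
22.0
{'fx': 485.27864571489204, 'fy': 485.27864571489204, 'cx': 313.67139693481073, 'cy': 246.17759498525515, 'distortion': array([-0.05528708,  0.        ,  0.        ,  0.        ,  0.        ]), 'origin': array([1011.68609468, -550.65726839,  686.23208449]), 'orientation': array([ 0.82664046,  0.33057364, -0.15766411, -0.42723371]), 'shot': 1}
bottle [([503, 374, 0], 0.56)]
cap [([507, 
[... 1137 characters left out ...]
10, 376, 190], 0.91)]
plate3 [([201, 301, 1], 0.81), ([230, -326, 0], 0.8), ([665, 264, -1], 0.67), ([511, 12, 44], 0.63)]
plate2 [([201, 301, 1], 0.81), ([230, -326, 0], 0.8), ([665, 264, -1], 0.67), ([511, 12, 44], 0.63)]
tray [([547, -371, -4], 0.77), ([513, 6, 27], 0.28)]
board [([512, 7, -4], 0.93)]
oil_bottle [([769, 131, -2], 0.63)]
collet [([398, 171, -7], 0.42)]
brush [([382, -175, -1], 0.86), ([506, 376, 190], 0.39), ([568, 167, -2], 0.27)]
chuck [([744, -51, 1], 0.8)]
spanner [([738, -50, 2], 0.66), ([744, -216, 0], 0.65), ([767, 131, -1], 0.27)]
v_block [([567, 167, -5], 0.74), ([506, 377, 191], 0.6), ([511, 3, 25], 0.23)]
chuck_key [([741, -49, 4], 0.71), ([596, -175, 2], 0.55)]
```

View pics/scene0.png

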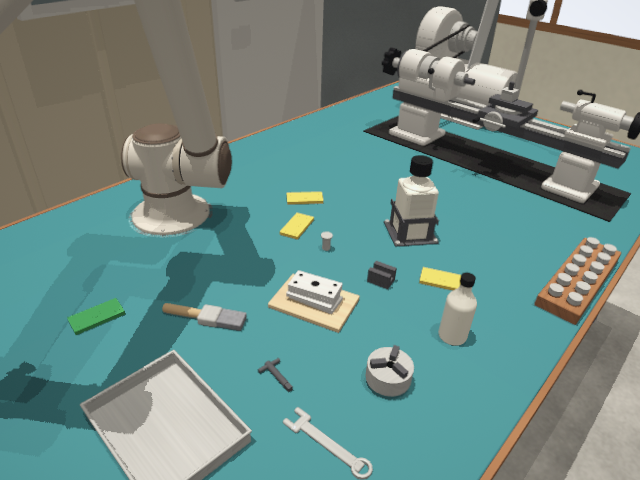

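View pics/top0.png

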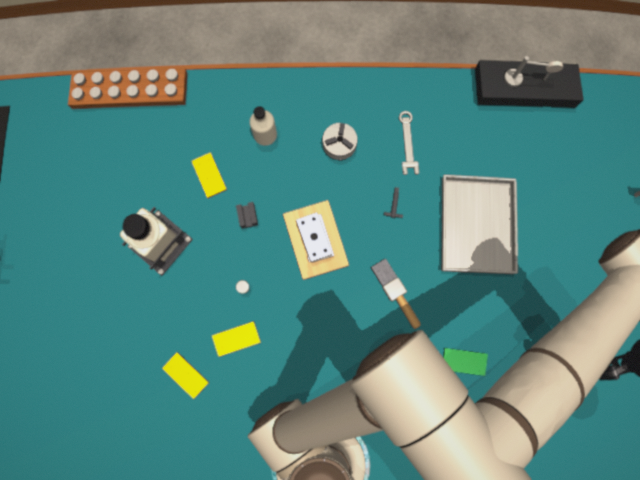

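Plate candidates are the aluminium stack at top(314,237)/scene(315,290), yellow plates at top(209,175), (236,339), (185,376), and a green plate at top(466,362). I choose the aluminium top plate on the plywood board. Next I check it close up and measure the edges.

```bash
cat > h.py <<'E'
import numpy as np, cv2
from scipy.spatial.transform import Rotation as R
def rays(p,uv):
    K=np.array([[p["fx"],0,p["cx"]],[0,p["fy"],p["cy"]],[0,0,1]])
    n=cv2.undistortPoints(np.array(uv,float).reshape(-1,1,2),K,p["distortion"]).reshape(-1,2)
    d=np.c_[n,np.ones(len(n))]
    return R.from_quat(p["orientation"]).apply(d)
def toplane(p,uv,z):
    d=rays(p,uv); o=p["origin"]; return o+d*((z-o[2])/d[:,2])[:,None]
def proj(p,X):
    K=np.array([[p["fx"],0,p["cx"]],[0,p["fy"],p["cy"]],[0,0,1]])
    c=R.from_quat(p["orientation"]).inv().apply(np.atleast_2d(X)-p["origin"])
    return cv2.projectPoints(c,np.zeros(3),np.zeros(3),K,p["distortion"])[0].reshape(-1,2)
def rect(p,mask,z):
    c=max(cv2.findContours(mask.astype(np.uint8),cv2.RETR_EXTERNAL,cv2.CHAIN_APPROX_NONE)[0],key=cv2.contourArea).reshape(-1,2)
    w=toplane(p,c,z)[:,:2].astype(np.float32); return cv2.minAreaRect(w)
E
python3 - <<'E'
from bench import telemetry, get_image, workorder, nets, arm
from h import *
ps=get_image("scene"); pt=get_image("top")
a=cv2.resize(ps["frame"][250:340,250:370],None,fx=5,fy=5,interpolation=cv2.INTER_CUBIC)
b=cv2.resize(pt["frame"][190:290,270:360],None,fx=4.5,fy=4.5,interpolation=cv2.INTER_CUBIC)
cv2.imwrite("pics/cs.png",a);cv2.imwrite("pics/ct.png",b)
c=cv2.resize(ps["frame"][140:260,360:460],None,fx=5,fy=5,interpolation=cv2.INTER_CUBIC)
cv2.imwrite("pics/cb.png",c)
for p in(ps,pt):
    for l,z in(("plate3",52),("cap",204),("tray",31),("board",12)):
        for q in nets.outline_of(p,l)[:5]:
            if q["pixels"].sum()>50: 
                ys,xs=np.nonzero(q["pixels"]);print(l,round(q["confidence"],2),(xs.mean().round(),ys.mean().round()),rect(p,q["pixels"],z))
E
```

```text
plate3 0.87 (np.float64(439.0), np.float64(279.0)) ((687.439208984375, 200.48265075683594), (76.71878814697266, 55.57183837890625), 25.63347053527832)
plate3 0.84 (np.float64(315.0), np.float64(286.0)) ((516.519287109375, 4.568206787109375), (100.58566284179688, 59.30891036987305), 19.970584869384766)
plate3 0.81 (np.float64(296.0), np.float64(226.0)) ((337.6180725097656, 134.86793518066406), (53.17835998535156, 106.04377746582031), 19.239177703857422)
plate3 0.76 (np.float64(304.0), np.float64(198.0)) ((261.3537902832031, 240.20550537109375), (94.30244445800781, 65.34223175048828), 50.549495697021484)
plate3 0.72 (np.float64(275.0), np.float64(373.0)) ((624.7196655273438, -197.55577087402344), (71.22572326660156, 42.368621826171875), 6.932448387145996)
cap 0.58 (np.float64(421.0), np.float64(166.0)) ((524.7078247070312, 343.2972106933594), (50.285850524902344, 111.91767883300781), 30.56085205078125)
tray 0.65 (np.float64(166.0), np.float64(422.0)) ((551.857666015625, -374.0827331542969), (177.28807067871094, 239.4827117919922), 87.46991729736328)
board 0.86 (np.float64(314.0), np.fl
[... 934 characters left out ...]
29.941650390625, -8.45482349395752), (56.18727493286133, 5.348664283752441), 18.830528259277344)
cap 0.85 (np.float64(135.0), np.float64(227.0)) ((503.0467834472656, 372.0555419921875), (56.656700134277344, 57.018611907958984), 3.0707316398620605)
tray 0.56 (np.float64(479.0), np.float64(224.0)) ((542.370361328125, -368.1767578125), (175.87937927246094, 228.5059051513672), 87.44252014160156)
board 0.69 (np.float64(316.0), np.float64(241.0)) ((509.77337646484375, 10.427902221679688), (160.21835327148438, 109.23420715332031), 17.24563980102539)
board 0.4 (np.float64(324.0), np.float64(231.0)) ((530.2976684570312, -10.749549865722656), (79.93696594238281, 8.055293083190918), 17.893062591552734)
```

View pics/cs.png

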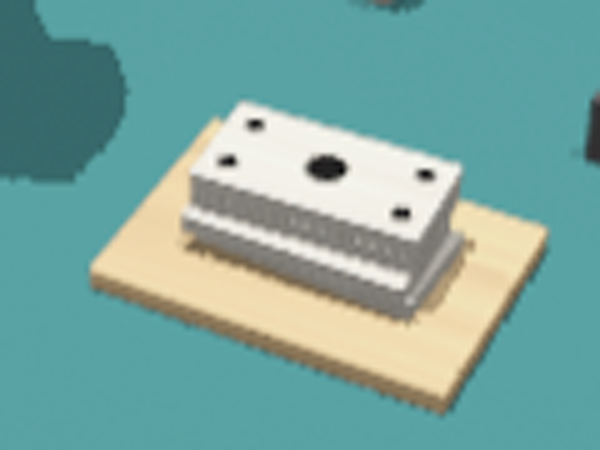

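View pics/ct.png

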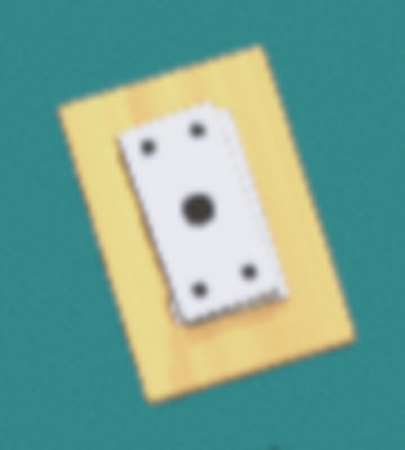

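View pics/cb.png

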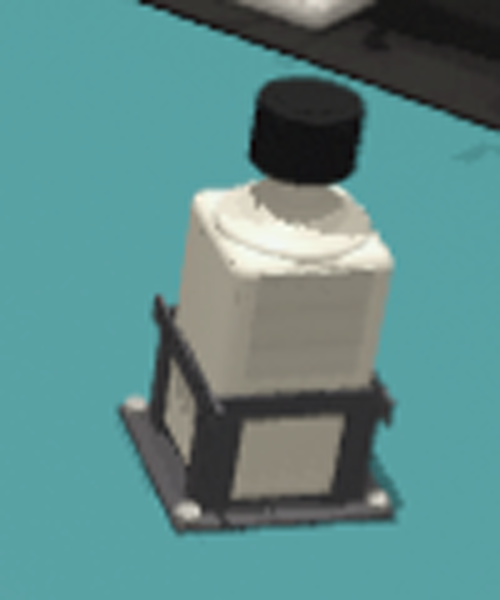

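The crops confirm it: a silver plate with one large and four small holes on the plywood board, centre at scene (315,283) and top (314,236). Plate0 sticks out toward the camera; the cap is at scene (421,166). Now I refine the poses.

View pics/tray_s.png

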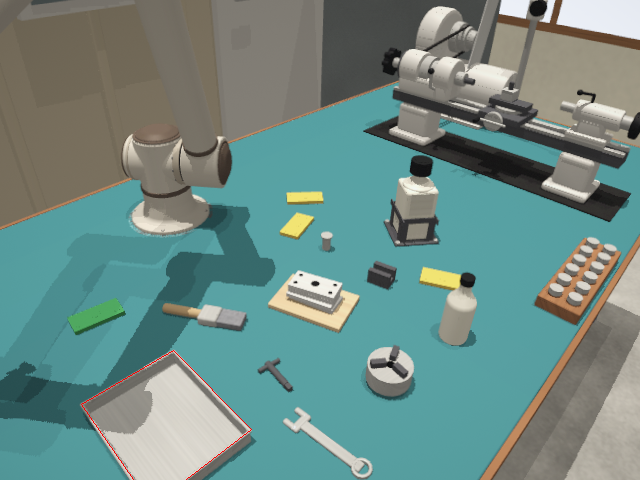

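View pics/tray_t.png

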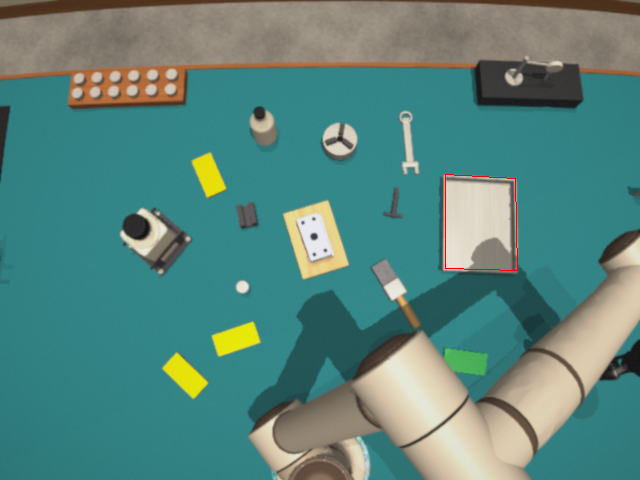

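```bash
cat > go.py <<'E'
# usage: go.py x y z yawdeg(of tool x axis) -> shift(cm)/rot in tool axes
import sys
from h import *
from bench import telemetry
s=telemetry.read_state()
x,y,z,yaw=map(float,sys.argv[1:5])
c=R.from_quat(s["ee_rot"])
a=np.deg2rad(yaw); t=R.from_matrix(np.c_[[np.cos(a),np.sin(a),0],[np.sin(a),-np.cos(a),0],[0,0,-1]])
print("clock",s["clock"],"pos",s["position"].round(1),"yaw",np.rad2deg(np.arctan2(*c.as_matrix()[[1,0],0])).round(2),"zaxis",c.as_matrix()[:,2].round(4),"w",s["gripper_width"].round(1),"F",s["contact_force"].round(1),"j",s["joints"].round(2))
print("shift cm",(c.inv().apply(np.array([x,y,z])-s["position"])/10).round(2),"rot",(c.inv()*t).as_rotvec().round(3))
E
python3 go.py 511 12 120 109.5
```

```text
Traceback (most recent call last):
  File "go.py", line 9, in <module>
    print("clock",s["clock"],"pos",s["position"].round(1),"yaw",np.rad2deg(np.arctan2(*c.as_matrix()[[1,0],0])).round(2),"zaxis",c.as_matrix()[:,2].round(4),"w",s["gripper_width"].round(1),"F",s["contact_force"].round(1),"j",s["joints"].round(2))
                                                                                                                                                                 ^^^^^^^^^^^^^^^^^^^^^^^^
AttributeError: 'float' object has no attribute 'round'
```

```bash
sed -i 's/s\["gripper_width"\].round(1)/round(s["gripper_width"],1)/' go.py; python3 go.py 511 12 120 109.5
```

```text
clock 2.1 pos [ 229.4 -581.4  232.4] yaw 111.53 zaxis [-0.  0. -1.] w 85.5 F [ 0.1  0.4 -0.6] j [-0.94  0.38  0.01  0.   -1.19 -0.26]
shift cm [44.86 47.97 11.24] rot [-0.    -0.     0.035]
```

Call:
apply_moves:
  steps:
    - {"hand": 0.75, "xyz": [22, 24, 3], "delta_rot": [0, 0, 0.02]}
    - {"hand": 0.75, "xyz": [22, 24, 3], "delta_rot": [0, 0, 0.02]}
    - {"hand": 0.75, "xyz": [22, 24, 3], "delta_rot": [0, 0, 0.02]}
    - {"hand": 0.75, "xyz": [22, 24, 3], "delta_rot": [0, 0, 0.02]}
    - {"hand": 0.75, "xyz": [22, 24, 3], "delta_rot": [0, 0, 0.02]}
    - {"hand": 0.75, "xyz": [22, 24, 3], "delta_rot": [0, 0, 0.02]}
    - {"hand": 0.75, "xyz": [22, 24, 3], "delta_rot": [0, 0, 0.02]}
    - {"hand": 0.75, "xyz": [44.9, 48, 8], "delta_rot": [0, 0, 0.035]}
    - {"hand": 0.75, "xyz": [44.9, 48, 8], "delta_rot": [0, 0, 0.035]}
    - {"hand": 0.75, "xyz": [44.9, 48, 8], "delta_rot": [0, 0, 0.035]}
    - {"hand": 0.75, "xyz": [44.9, 48, 8], "delta_rot": [0, 0, 0.035]}
    - {"hand": 0.75, "xyz": [44.9, 48, 8], "delta_rot": [0, 0, 0.035]}

```text
clock: 3.1
position: [444.0, -131.3, 176.0]
ee_rot: [0.577, 0.817, 0.0, 0.001]
contact_force: [1.0, -0.3, -0.3]
gripper_width: 64.1
```

```bash
python3 go.py 511 12 120 109.5
```

```text
clock 3.1 pos [ 444.  -131.3  176. ] yaw 109.54 zaxis [ 1.3e-03 -1.0e-04 -1.0e+00] w 64.1 F [ 1.  -0.3 -0.3] j [ 0.07  0.16 -0.46  0.   -0.95 -1.29]
shift cm [11.26 11.1   5.61] rot [0.001 0.    0.001]
```

Call:
apply_moves:
  steps:
    - {"hand": 0.75, "xyz": [11, 11, 5], "delta_rot": [0, 0, 0]}
    - {"hand": 0.75, "xyz": [11, 11, 5], "delta_rot": [0, 0, 0]}
    - {"hand": 0.75, "xyz": [11, 11, 5], "delta_rot": [0, 0, 0]}
    - {"hand": 0.75, "xyz": [11, 11, 5], "delta_rot": [0, 0, 0]}
    - {"hand": 0.75, "xyz": [11, 11, 5], "delta_rot": [0, 0, 0]}
    - {"hand": 0.75, "xyz": [11, 11, 5], "delta_rot": [0, 0, 0]}
    - {"hand": 0.75, "xyz": [11, 11, 5], "delta_rot": [0, 0, 0]}

```text
clock: 3.68
position: [510.1, 7.2, 125.7]
ee_rot: [0.577, 0.817, -0.0, -0.0]
contact_force: [-0.5, -0.1, 0.1]
gripper_width: 63.8
```

```bash
python3 go.py 511 12 110 109.5
python3 - <<'E'
from bench import *
import cv2
p=get_image("scene");cv2.imwrite("pics/s2.png",cv2.resize(p["frame"][180:360,220:460],None,fx=3.3,fy=3.3,interpolation=cv2.INTER_CUBIC))
E
```

```text
clock 3.6833 pos [510.1   7.2 125.7] yaw 109.56 zaxis [-5.e-04 -3.e-04 -1.e+00] w 63.8 F [-0.5 -0.1  0.1] j [ 0.33  0.3  -0.42  0.   -0.85 -1.56]
shift cm [0.42 0.24 1.57] rot [-0.001  0.     0.001]
```

View pics/s2.png

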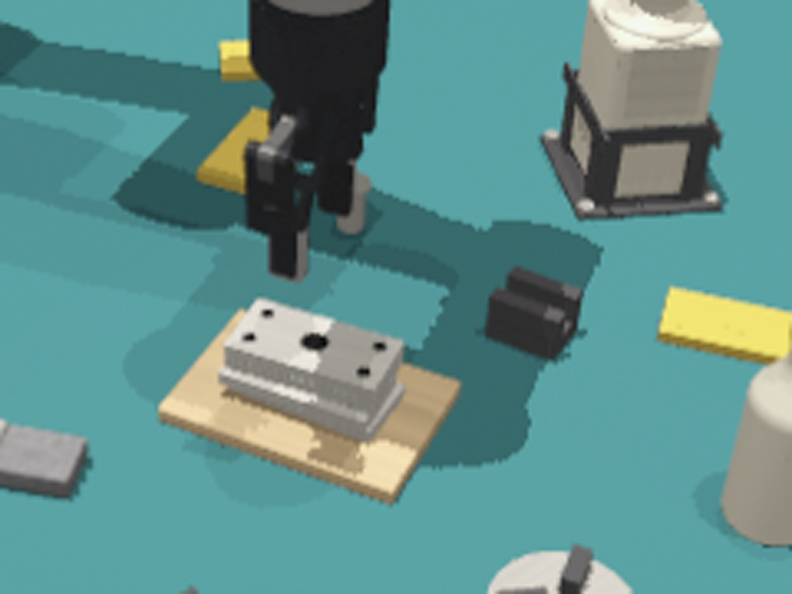

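Run:
```python
from bench import *
from h import *
p=get_image("scene")
t=np.array([510.1,7.2,0]);ax=np.array([-.335,.942,0]);ay=np.array([.942,.335,0])
for z in(100,104,107,110,113):
    for s in(-32,-40,32,40):
        X=t+ax*s+[0,0,z]
        print(z,s,proj(p,[X+ay*11,X-ay*11]).round(1).tolist())
im=p["frame"][235:285,280:350];cv2.imwrite("pics/tip.png",cv2.resize(im,None,fx=10,fy=10,interpolation=cv2.INTER_NEAREST))
```

```text
100 -32 [[312.4, 275.6], [301.9, 272.5]]
100 -40 [[310.7, 278.0], [300.2, 274.9]]
100 32 [[325.2, 257.2], [315.1, 254.4]]
100 40 [[326.7, 255.0], [316.6, 252.3]]
104 -32 [[312.5, 274.0], [301.9, 270.9]]
104 -40 [[310.8, 276.4], [300.2, 273.3]]
104 32 [[325.2, 255.6], [315.1, 252.8]]
104 40 [[326.7, 253.5], [316.7, 250.7]]
107 -32 [[312.5, 272.7], [301.9, 269.7]]
107 -40 [[310.8, 275.2], [300.2, 272.1]]
107 32 [[325.3, 254.4], [315.2, 251.6]]
107 40 [[326.8, 252.3], [316.7, 249.5]]
110 -32 [[312.5, 271.5], [302.0, 268.5]]
110 -40 [[310.8, 273.9], [300.2, 270.8]]
110 32 [[325.3, 253.2], [315.2, 250.4]]
110 40 [[326.9, 251.1], [316.8, 248.3]]
113 -32 [[312.6, 270.3], [302.0, 267.2]]
113 -40 [[310.9, 272.7], [300.2, 269.6]]
113 32 [[325.4, 252.0], [315.2, 249.2]]
113 40 [[326.9, 249.8], [316.8, 247.1]]
```

View pics/tip.png

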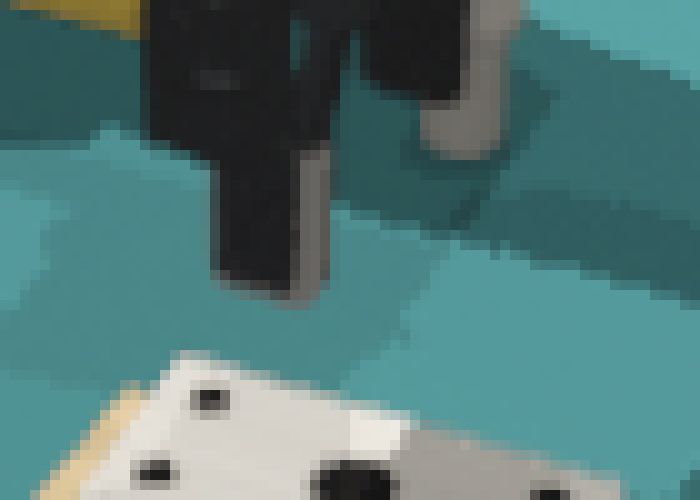

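Call:
apply_moves:
  steps:
    - {"hand": 0.75, "xyz": [0.4, 0.25, 3.5], "delta_rot": [0, 0, 0]}
    - {"hand": 0.75, "xyz": [0.4, 0.25, 3.5], "delta_rot": [0, 0, 0]}
    - {"hand": 0.75, "xyz": [0.4, 0.25, 3.5], "delta_rot": [0, 0, 0]}

```text
clock: 4.03
position: [509.9, 10.5, 90.2]
ee_rot: [0.578, 0.816, -0.002, -0.001]
contact_force: [0.3, -0.5, 0.5]
gripper_width: 64.5
```

```bash
python3 go.py 511 12 110 109.5
python3 - <<'E'
from bench import *
from h import *
s=telemetry.read_state()
p=get_image("scene")
t=s["position"];c=R.from_quat(s["ee_rot"]).as_matrix()
im=cv2.resize(p["frame"][210:310,255:375],None,fx=6.6,fy=6.6,interpolation=cv2.INTER_CUBIC)
for f in(10,14,18,22):
  for X in [t+c@[-32,11,f],t+c@[-32,-11,f],t+c@[32,11,f]]:
    u=(proj(p,X)[0]-(255,210)+.5)*6.6
    cv2.circle(im,tuple(int(v) for v in u),3,(0,10*f,255),-1)
cv2.imwrite("pics/tip2.png",im)
E
```

```text
clock 4.0333 pos [509.9  10.5  90.2] yaw 109.45 zaxis [-0.0035 -0.0012 -1.    ] w 64.5 F [ 0.3 -0.5  0.5] j [ 0.34  0.35 -0.46 -0.   -0.77 -1.57]
shift cm [ 0.11  0.14 -1.98] rot [-0.004 -0.    -0.001]
```

View pics/tip2.png

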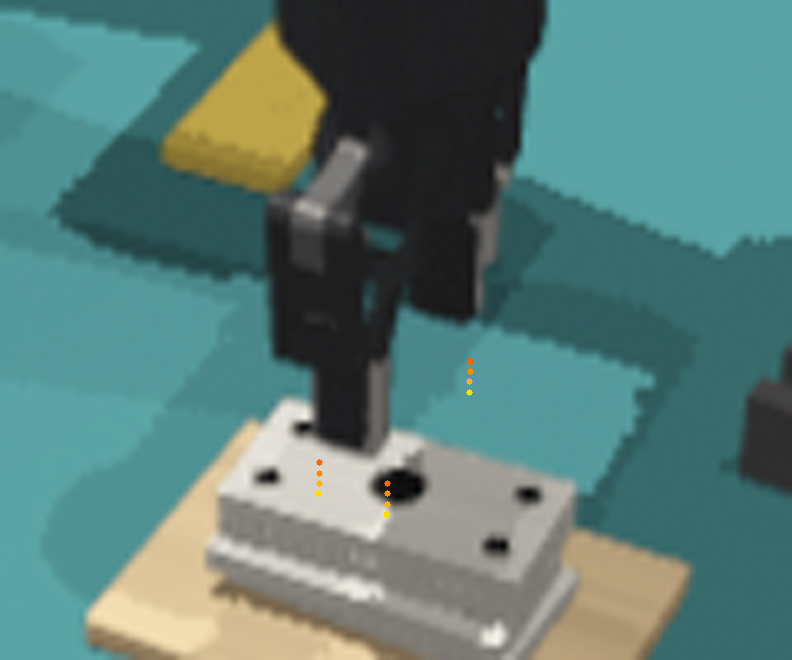

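Run:
```python
from bench import *
from h import *
s=telemetry.read_state()
p=get_image("top");print(s["position"])
t=s["position"];c=R.from_quat(s["ee_rot"]).as_matrix()
im=cv2.resize(p["frame"][180:300,240:390],None,fx=5,fy=5,interpolation=cv2.INTER_CUBIC)
for a,b,f,col in[(-32,11,15,(0,0,255)),(-32,-11,15,(0,0,255)),(32,11,15,(0,255,0)),(32,-11,15,(0,255,0)),(57,0,-10,(255,0,255)),(-57,0,-10,(255,0,255))]:
    u=(proj(p,t+c@[a,b,f])[0]-(240,180)+.5)*5
    cv2.circle(im,tuple(int(v) for v in u),3,col,-1)
cv2.imwrite("pics/top2.png",im)
```

```text
[511.13721353  10.82544848  91.34847506]
```

View pics/top2.png

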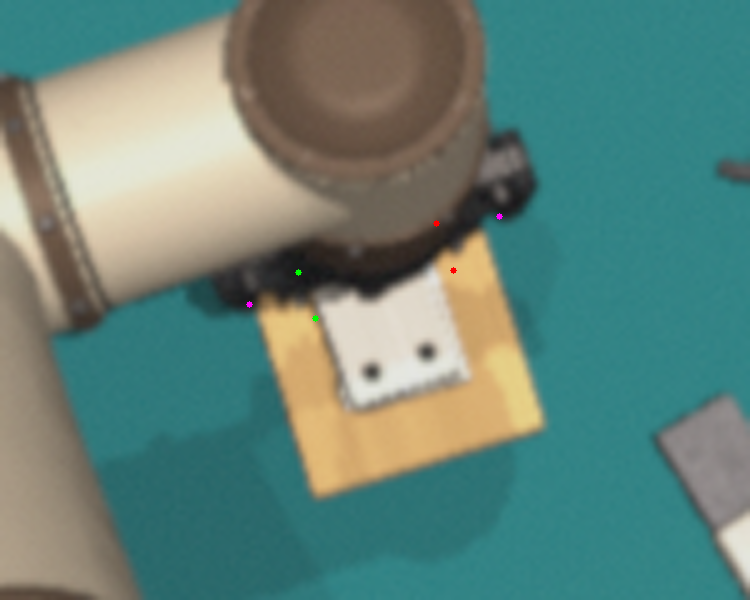

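Run:
```python
from bench import *
from h import *
from scipy.optimize import least_squares
s=telemetry.read_state()
p=get_image("scene");im=p["frame"]
cv2.imwrite("pics/tip3.png",cv2.resize(im[225:300,290:350],None,fx=8,fy=8,interpolation=cv2.INTER_NEAREST))
t=s["position"];c=R.from_quat(s["ee_rot"]).as_matrix();print(t,s["clock"])
obs={(1,1):(255+380/6.6-.5,210+452/6.6-.5),(1,-1):(255+316/6.6-.5,210+437/6.6-.5),(-1,1):(255+478/6.6-.5,210+318/6.6-.5)}
def pr(q,k):  # q: h,f,dx,dy
    side,w=k; return proj(p,t+c@[-side*q[0],11*w,q[1]]+[q[2],q[3],0])[0]
for fix in (0,1):
  def res(q):
    q=np.array(q); 
    r=np.concatenate([pr(q,k)-v for k,v in obs.items()]); return np.r_[r,q[2:]*(10 if fix==0 else .05)]
  r=least_squares(res,[36,10,0,0]);print(r.x.round(1),r.fun.round(1))
```

```text
[511.78335096  11.13791333  91.95201794] 4.1333
[36.9 -3.  -0.  -0. ] [ 1.3  0.6  0.5 -0.2  1.  -0.3 -0.1 -0.1]
[36.3 -0.9 -3.1  0.6] [ 0.4  0.4 -0.3 -0.4 -0.1 -0.  -0.2  0. ]
```

View pics/tip3.png

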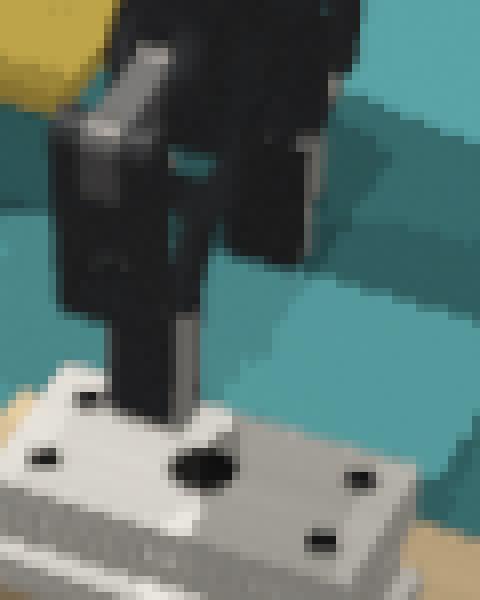

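```bash
python3 go.py 511 11.5 66 109.5
```

```text
clock 4.1833 pos [512.1  11.4  92.2] yaw 109.5 zaxis [ 2.3e-03  4.0e-04 -1.0e+00] w 63.7 F [ 0.3 -0.5  0.3] j [ 0.34  0.35 -0.45  0.   -0.77 -1.57]
shift cm [ 0.05 -0.1   2.62] rot [0.002 0.    0.   ]
```

Call:
apply_moves:
  steps:
    - {"hand": 0.7, "xyz": [0, -0.1, 1.5], "delta_rot": [0, 0, 0]}
    - {"hand": 0.7, "xyz": [0, -0.1, 2.4], "delta_rot": [0, 0, 0]}
    - {"hand": 0.7, "xyz": [0, -0.1, 2.6], "delta_rot": [0, 0, 0]}
    - {"hand": 0.7, "xyz": [0, -0.1, 2.6], "delta_rot": [0, 0, 0]}
    - {"hand": 0.7, "xyz": [0, -0.1, 2.6], "delta_rot": [0, 0, 0]}

```text
clock: 4.6
position: [510.8, 11.5, 65.2]
ee_rot: [0.577, 0.817, 0.0, 0.0]
contact_force: [-0.6, -0.4, 0.1]
gripper_width: 59.8
```

```bash
python3 go.py 511 11.5 62 109.5
python3 - <<'E'
from bench import *
from h import *
p=get_image("scene");im=p["frame"]
cv2.imwrite("pics/tip4.png",cv2.resize(im[230:320,270:360],None,fx=6.6,fy=6.6,interpolation=cv2.INTER_CUBIC))
E
```

```text
clock 4.6 pos [510.8  11.5  65.2] yaw 109.54 zaxis [ 6.e-04 -0.e+00 -1.e+00] w 59.8 F [-0.6 -0.4  0.1] j [ 0.34  0.39 -0.48  0.   -0.7  -1.57]
shift cm [-0.01  0.02  0.32] rot [0.001 0.    0.001]
```

View pics/tip4.png

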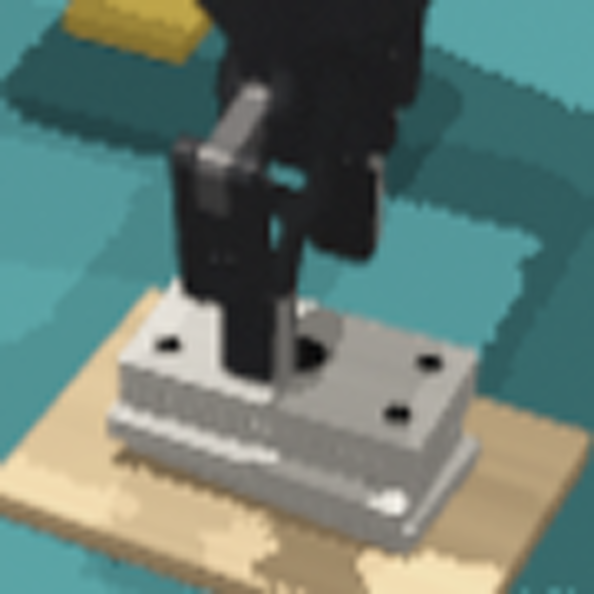

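Call:
apply_moves:
  steps:
    - {"hand": 0.7, "xyz": [0, 0, 0.5], "delta_rot": [0, 0, 0]}
    - {"hand": 0.7, "xyz": [0, 0, 0.8], "delta_rot": [0, 0, 0]}
    - {"hand": 0.7, "xyz": [0, 0, 1.1], "delta_rot": [0, 0, 0]}
    - {"hand": 0.7, "xyz": [0, 0, 1.1], "delta_rot": [0, 0, 0]}

```text
clock: 4.98
position: [509.9, 11.3, 53.0]
ee_rot: [0.577, 0.817, -0.001, -0.0]
contact_force: [0.5, 0.4, 0.7]
gripper_width: 59.7
```

```bash
python3 go.py 511 11.5 50 109.5
python3 - <<'E'
from bench import *
from h import *
p=get_image("scene");im=p["frame"]
cv2.imwrite("pics/tip5.png",cv2.resize(im[230:320,270:360],None,fx=6.6,fy=6.6,interpolation=cv2.INTER_CUBIC))
E
```

```text
clock 4.9833 pos [509.9  11.3  53. ] yaw 109.52 zaxis [-1.5e-03 -4.0e-04 -1.0e+00] w 59.7 F [0.5 0.4 0.7] j [ 0.34  0.4  -0.49 -0.   -0.67 -1.57]
shift cm [-0.02  0.11  0.3 ] rot [-0.002 -0.     0.   ]
```

View pics/tip5.png

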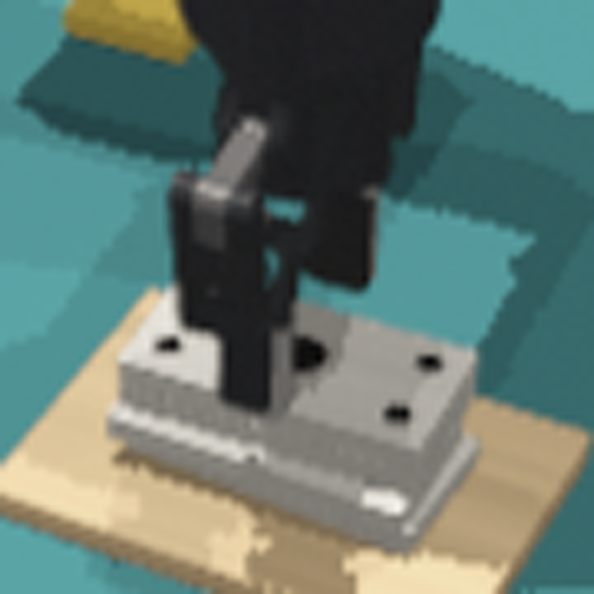

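Call:
apply_moves:
  steps:
    - {"hand": 0.68, "xyz": [0, 0.1, 0.4], "delta_rot": [0, 0, 0]}
    - {"hand": 0.68, "xyz": [0, 0.1, 0.7], "delta_rot": [0, 0, 0]}
    - {"hand": 0.68, "xyz": [0, 0.1, 0.7], "delta_rot": [0, 0, 0]}
    - {"hand": 0.68, "xyz": [0, 0.1, 0.7], "delta_rot": [0, 0, 0]}

```text
clock: 5.37
position: [511.2, 11.8, 46.4]
ee_rot: [0.577, 0.817, -0.0, -0.0]
contact_force: [-0.4, 0.1, -0.5]
gripper_width: 58.2
```

```bash
python3 go.py 511 11.5 44 109.5
python3 - <<'E'
from bench import *
from h import *
p=get_image("scene");im=p["frame"]
cv2.imwrite("pics/tip6.png",cv2.resize(im[230:320,270:360],None,fx=6.6,fy=6.6,interpolation=cv2.INTER_CUBIC))
E
```

```text
clock 5.3667 pos [511.2  11.8  46.4] yaw 109.53 zaxis [-7.e-04 -2.e-04 -1.e+00] w 58.2 F [-0.4  0.1 -0.5] j [ 0.34  0.42 -0.5  -0.   -0.66 -1.57]
shift cm [-0.02 -0.02  0.24] rot [-0.001 -0.     0.   ]
```

View pics/tip6.png

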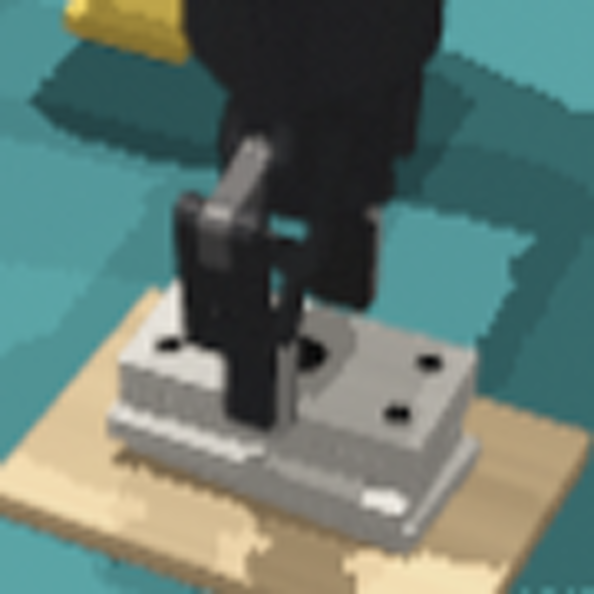

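Run:
```python
from bench import *
from h import *
s=telemetry.read_state()
p=get_image("scene");im=p["frame"]
t=s["position"];c=R.from_quat(s["ee_rot"]).as_matrix()
big=cv2.resize(im[250:310,290:340],None,fx=10,fy=10,interpolation=cv2.INTER_CUBIC)
for z,col in((44,(0,0,255)),(48,(0,200,255)),(52,(0,255,0)),(56,(255,0,0))):
  for sd in(-1,1):
    P=np.array([t+c@[sd*a,b,0] for a,b in((29,11),(29,-11),(36,-11),(36,11))]);P[:,2]=z
    u=((proj(p,P)-(290,250)+.5)*10).astype(int)
    cv2.polylines(big,[u],True,col,1)
cv2.imwrite("pics/tip7.png",big)
```

```text
(no output)
```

View pics/tip7.png

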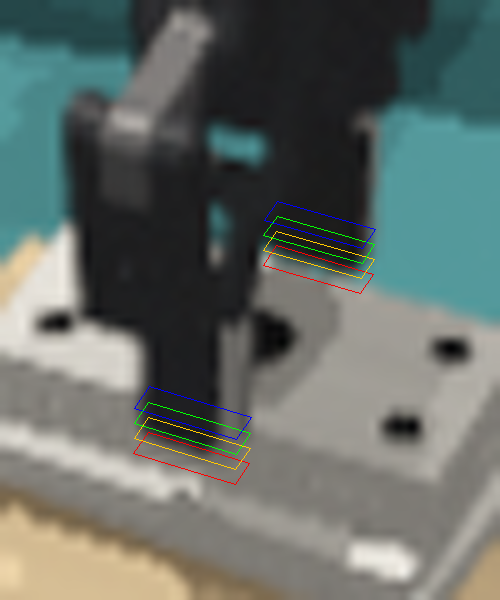

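Call:
apply_moves:
  steps:
    - {"hand": 0.68, "xyz": [0, 0, 0.25], "delta_rot": [0, 0, 0]}
    - {"hand": 0.68, "xyz": [0, 0, 0.45], "delta_rot": [0, 0, 0]}
    - {"hand": 0.68, "xyz": [0, 0, 0.45], "delta_rot": [0, 0, 0]}
    - {"hand": 0.68, "xyz": [0, 0, 0.45], "delta_rot": [0, 0, 0]}

```text
clock: 5.8
position: [511.2, 11.8, 42.1]
ee_rot: [0.577, 0.817, -0.0, -0.0]
contact_force: [0.5, -0.0, 0.6]
gripper_width: 58.0
```

```bash
python3 go.py 511 11.5 44 109.5
python3 - <<'E'
from bench import *
from h import *
s=telemetry.read_state()
p=get_image("scene");im=p["frame"]
t=s["position"];c=R.from_quat(s["ee_rot"]).as_matrix()
big=cv2.resize(im[250:310,290:340],None,fx=10,fy=10,interpolation=cv2.INTER_CUBIC)
cv2.imwrite("pics/tip8.png",big)
E
```

```text
clock 5.8 pos [511.2  11.8  42.1] yaw 109.52 zaxis [-4.e-04 -1.e-04 -1.e+00] w 58.0 F [ 0.5 -0.   0.6] j [ 0.34  0.42 -0.5  -0.   -0.65 -1.57]
shift cm [-0.02 -0.03 -0.19] rot [-0. -0.  0.]
```

View pics/tip8.png

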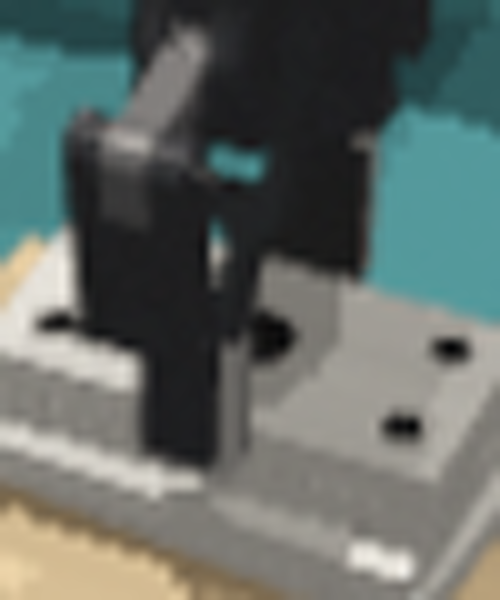

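Call:
apply_moves:
  steps:
    - {"hand": 0.62, "xyz": [0, 0, -0.1], "delta_rot": [0, 0, 0]}
    - {"hand": 0.5, "xyz": [0, 0, -0.1], "delta_rot": [0, 0, 0]}
    - {"hand": 0.4, "xyz": [0, 0, -0.1], "delta_rot": [0, 0, 0]}
    - {"hand": 0.4, "xyz": [0, 0, -0.1], "delta_rot": [0, 0, 0]}
    - {"hand": 0.4, "xyz": [0, 0, -0.1], "delta_rot": [0, 0, 0]}
    - {"hand": 0.4, "xyz": [0, 0, -0.1], "delta_rot": [0, 0, 0]}

```text
clock: 6.35
position: [511.6, 11.9, 43.9]
ee_rot: [0.577, 0.817, 0.0, 0.0]
contact_force: [-2.2, 0.4, 5.6]
gripper_width: 47.8
```

```bash
python3 go.py 511 11.5 44 109.5
python3 - <<'E'
from bench import *
from h import *
p=get_image("scene");im=p["frame"]
big=cv2.resize(im[250:310,290:340],None,fx=10,fy=10,interpolation=cv2.INTER_CUBIC)
cv2.imwrite("pics/tip9.png",big)
E
```

```text
clock 6.35 pos [511.6  11.9  43.9] yaw 109.55 zaxis [ 8.e-04  1.e-04 -1.e+00] w 47.8 F [-2.2  0.4  5.6] j [ 0.34  0.42 -0.5   0.   -0.65 -1.57]
shift cm [-0.01 -0.07 -0.01] rot [0.001 0.    0.001]
```

View pics/tip9.png

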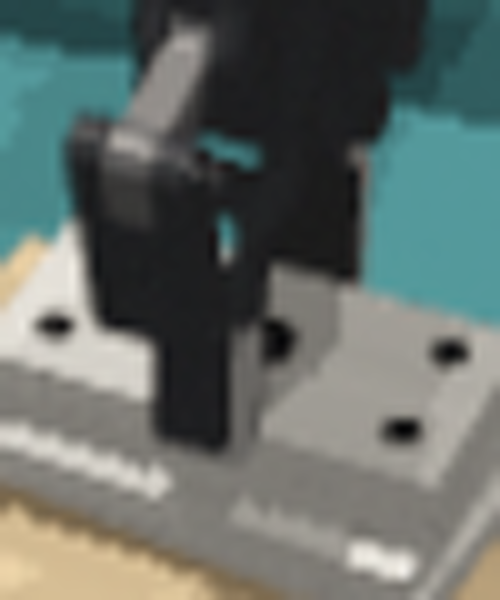

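Call:
apply_moves:
  steps:
    - {"hand": 0.4, "xyz": [0, 0, -0.3], "delta_rot": [0, 0, 0]}
    - {"hand": 0.4, "xyz": [0, 0, -0.7], "delta_rot": [0, 0, 0]}
    - {"hand": 0.4, "xyz": [0, 0, -1.3], "delta_rot": [0, 0, 0]}
    - {"hand": 0.4, "xyz": [0, 0, -2], "delta_rot": [0, 0, 0]}
    - {"hand": 0.4, "xyz": [0, 0, -2], "delta_rot": [0, 0, 0]}

```text
clock: 6.82
position: [512.4, 12.1, 64.8]
ee_rot: [0.577, 0.817, 0.001, 0.001]
contact_force: [0.0, -0.7, -0.7]
gripper_width: 47.7
```

```bash
python3 go.py 511 11.5 44 109.5
python3 - <<'E'
from bench import *
from h import *
p=get_image("scene");im=p["frame"]
big=cv2.resize(im[230:320,270:360],None,fx=6.6,fy=6.6,interpolation=cv2.INTER_CUBIC)
cv2.imwrite("pics/tip10.png",big)
E
```

```text
clock 6.8167 pos [512.4  12.1  64.8] yaw 109.55 zaxis [ 3.e-03  7.e-04 -1.e+00] w 47.7 F [ 0.  -0.7 -0.7] j [ 0.34  0.39 -0.48  0.   -0.7  -1.57]
shift cm [-0.01 -0.16  2.08] rot [0.003 0.    0.001]
```

View pics/tip10.png

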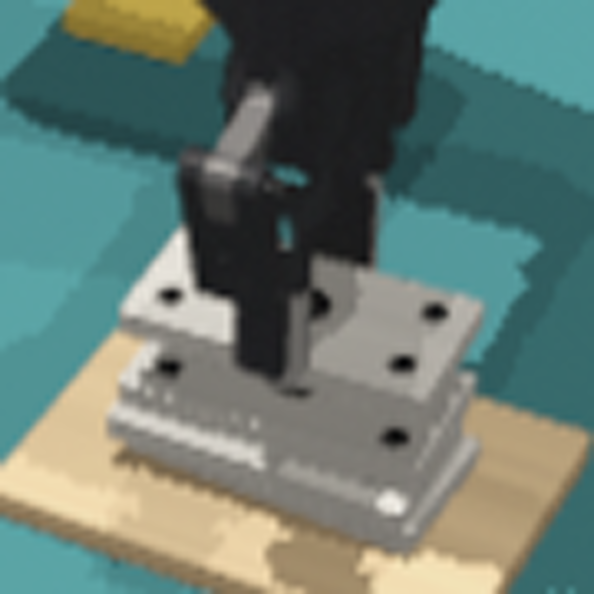

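Only plate3 is lifted: it hangs level and plate2, with its holes at crop (168,368) and (395,437), is still stacked below. Next I go to the tray.

```bash
python3 go.py 545 -371 110 87.4
```

```text
clock 6.8667 pos [512.   12.   64.2] yaw 109.53 zaxis [ 2.2e-03  7.0e-04 -1.0e+00] w 48.2 F [-0.4  0.4 -0.9] j [ 0.34  0.39 -0.48  0.   -0.7  -1.57]
shift cm [-37.2   -9.69  -4.6 ] rot [ 0.002 -0.     0.386]
```

Call:
apply_moves:
  steps:
    - {"hand": 0.4, "xyz": [0, 0, -2.5], "delta_rot": [0, 0, 0]}
    - {"hand": 0.4, "xyz": [-2, 0, -5], "delta_rot": [0, 0, 0.05]}
    - {"hand": 0.4, "xyz": [-5, -1, -6], "delta_rot": [0, 0, 0.1]}
    - {"hand": 0.4, "xyz": [-8.5, -2, -6], "delta_rot": [0, 0, 0.15]}
    - {"hand": 0.4, "xyz": [-12.5, -3, -6], "delta_rot": [0, 0, 0.2]}
    - {"hand": 0.4, "xyz": [-16.5, -4, -6], "delta_rot": [0, 0, 0.25]}
    - {"hand": 0.4, "xyz": [-20.5, -5, -6], "delta_rot": [0, 0, 0.3]}
    - {"hand": 0.4, "xyz": [-24.5, -6, -6], "delta_rot": [0, 0, 0.35]}
    - {"hand": 0.4, "xyz": [-28.5, -7.2, -6], "delta_rot": [0, 0, 0.386]}
    - {"hand": 0.4, "xyz": [-32.2, -8.4, -6], "delta_rot": [0, 0, 0.386]}
    - {"hand": 0.4, "xyz": [-35, -9.2, -6], "delta_rot": [0, 0, 0.386]}
    - {"hand": 0.4, "xyz": [-37.2, -9.7, -6], "delta_rot": [0, 0, 0.386]}

```text
clock: 7.87
position: [543.4, -374.0, 122.5]
ee_rot: [0.724, 0.69, -0.0, -0.0]
contact_force: [0.6, 0.1, -1.2]
gripper_width: 47.7
```

```bash
python3 go.py 545 -371 40 87.4
```

```text
clock 7.8667 pos [ 543.4 -374.   122.5] yaw 87.26 zaxis [-9.e-04  4.e-04 -1.e+00] w 47.7 F [ 0.6  0.1 -1.2] j [-0.36  0.53 -0.04 -0.   -1.   -1.26]
shift cm [0.3  0.16 8.25] rot [-0.001 -0.    -0.002]
```

Call:
apply_moves:
  steps:
    - {"hand": 0.4, "xyz": [0.2, 0.1, 3], "delta_rot": [0, 0, 0]}
    - {"hand": 0.4, "xyz": [0.2, 0.1, 6], "delta_rot": [0, 0, 0]}
    - {"hand": 0.4, "xyz": [0.2, 0.1, 8.5], "delta_rot": [0, 0, 0]}
    - {"hand": 0.4, "xyz": [0.2, 0.1, 10], "delta_rot": [0, 0, 0]}
    - {"hand": 0.4, "xyz": [0.2, 0.1, 10.3], "delta_rot": [0, 0, 0]}
    - {"hand": 0.4, "xyz": [0.2, 0.1, 10.3], "delta_rot": [0, 0, 0]}
    - {"hand": 0.4, "xyz": [0.2, 0.1, 10.3], "delta_rot": [0, 0, 0]}

```text
clock: 8.45
position: [546.1, -369.6, 21.1]
ee_rot: [0.723, 0.691, 0.0, 0.001]
contact_force: [-0.9, 0.7, -0.2]
gripper_width: 47.6
```

```bash
python3 go.py 545 -371 5 87.4
python3 - <<'E'
from bench import *
from h import *
p=get_image("scene");im=p["frame"]
big=cv2.resize(im[330:480,70:260],None,fx=4,fy=4,interpolation=cv2.INTER_CUBIC)
cv2.imwrite("pics/tr1.png",big)
E
```

```text
clock 8.45 pos [ 546.1 -369.6   21.1] yaw 87.44 zaxis [ 1.2e-03 -9.0e-04 -1.0e+00] w 47.6 F [-0.9  0.7 -0.2] j [-0.35  0.64 -0.13  0.   -0.79 -1.27]
shift cm [-0.14 -0.1   1.61] rot [0.001 0.001 0.001]
```

View pics/tr1.png

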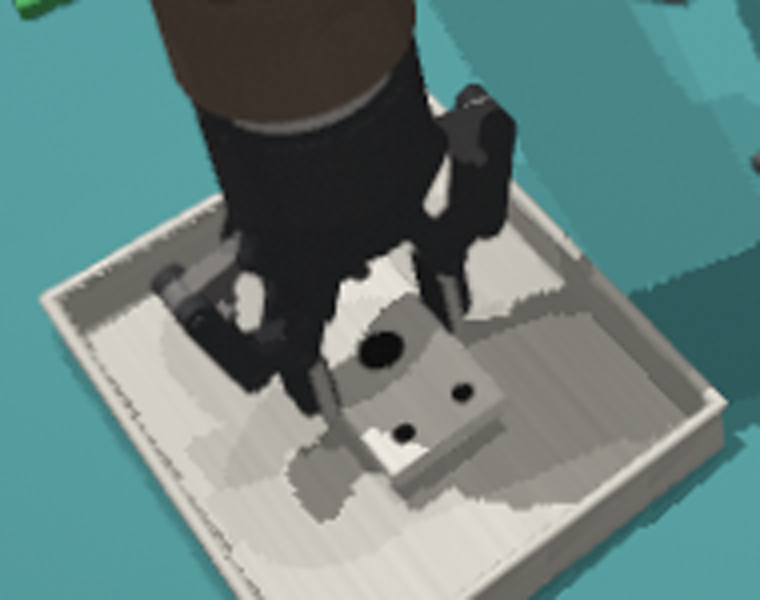

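Call:
apply_moves:
  steps:
    - {"hand": 0.4, "xyz": [0, 0, 0.5], "delta_rot": [0, 0, 0]}
    - {"hand": 0.4, "xyz": [0, 0, 0.9], "delta_rot": [0, 0, 0]}
    - {"hand": 0.4, "xyz": [0, 0, 1.2], "delta_rot": [0, 0, 0]}
    - {"hand": 0.4, "xyz": [0, 0, 1.35], "delta_rot": [0, 0, 0]}
    - {"hand": 0.4, "xyz": [0, 0, 1.45], "delta_rot": [0, 0, 0]}
    - {"hand": 0.4, "xyz": [0, 0, 1.5], "delta_rot": [0, 0, 0]}
    - {"hand": 0.4, "xyz": [0, 0, 1.5], "delta_rot": [0, 0, 0]}

```text
clock: 9.08
position: [545.4, -369.3, 5.2]
ee_rot: [0.723, 0.691, -0.0, 0.0]
contact_force: [0.3, -0.1, -0.7]
gripper_width: 47.6
```

```bash
python3 go.py 545 -371 5 87.4
```

```text
clock 9.0833 pos [ 545.4 -369.3    5.2] yaw 87.41 zaxis [-1.e-04 -0.e+00 -1.e+00] w 47.6 F [ 0.3 -0.1 -0.7] j [-0.35  0.66 -0.14  0.   -0.76 -1.27]
shift cm [-0.17 -0.03  0.02] rot [-0.  0.  0.]
```

Call:
apply_moves:
  steps:
    - {"hand": 0.4, "xyz": [0, 0, 0.1], "delta_rot": [0, 0, 0]}
    - {"hand": 0.4, "xyz": [0, 0, 0.1], "delta_rot": [0, 0, 0]}

```text
clock: 9.25
position: [545.5, -369.4, 5.0]
ee_rot: [0.723, 0.691, -0.0, 0.0]
contact_force: [-1.1, 0.7, 3.5]
gripper_width: 47.8
```

Call:
apply_moves:
  steps:
    - {"hand": 0.4, "xyz": [0, 0, 0.1], "delta_rot": [0, 0, 0]}
    - {"hand": 0.4, "xyz": [0, 0, 0.1], "delta_rot": [0, 0, 0]}

```text
clock: 9.42
position: [545.5, -369.4, 5.0]
ee_rot: [0.723, 0.691, -0.0, 0.0]
contact_force: [-2.5, 2.2, 7.4]
gripper_width: 47.7
```

Touchdown shows as 7 N upward at TCP z = 5. I back off a little and open.

Call:
apply_moves:
  steps:
    - {"hand": 0.4, "xyz": [0, 0, -0.1], "delta_rot": [0, 0, 0]}
    - {"hand": 0.6, "xyz": [0, 0, -0.1], "delta_rot": [0, 0, 0]}
    - {"hand": 0.68, "xyz": [0, 0, -0.1], "delta_rot": [0, 0, 0]}
    - {"hand": 0.7, "xyz": [0, 0, -0.1], "delta_rot": [0, 0, 0]}
    - {"hand": 0.7, "xyz": [0, 0, -0.1], "delta_rot": [0, 0, 0]}
    - {"hand": 0.7, "xyz": [0, 0, -0.1], "delta_rot": [0, 0, 0]}

```text
clock: 9.92
position: [545.3, -369.3, 4.0]
ee_rot: [0.723, 0.691, -0.0, -0.0]
contact_force: [-0.1, -0.3, 1.3]
gripper_width: 59.8
```

Call:
apply_moves:
  steps:
    - {"hand": 0.7, "xyz": [0, 0, -1], "delta_rot": [0, 0, 0]}
    - {"hand": 0.7, "xyz": [0, 0, -2.5], "delta_rot": [0, 0, 0]}
    - {"hand": 0.7, "xyz": [0, 0, -6], "delta_rot": [0, 0, 0]}
    - {"hand": 0.7, "xyz": [0, 0, -10], "delta_rot": [0, 0, 0]}
    - {"hand": 0.7, "xyz": [0, 0, -14], "delta_rot": [0, 0, 0]}
    - {"hand": 0.7, "xyz": [0, 0, -18], "delta_rot": [0, 0, 0]}
    - {"hand": 0.7, "xyz": [0, 0, -22], "delta_rot": [0, 0, 0]}
    - {"hand": 0.7, "xyz": [0, 0, -26], "delta_rot": [0, 0, 0]}
    - {"hand": 0.7, "xyz": [0, 0, -30], "delta_rot": [0, 0, 0]}

```text
clock: 10.67
position: [544.6, -369.1, 307.5]
ee_rot: [0.723, 0.691, 0.0, 0.001]
contact_force: [1.2, -1.2, 0.5]
gripper_width: 60.3
```

```bash
python3 - <<'E'
from bench import *
from h import *
p=get_image("scene")
cv2.imwrite("pics/tr2.png",p["frame"])
E
python3 go.py 506 375 310 87
```

```text
clock 10.7167 pos [ 547.3 -371.7  318. ] yaw 87.46 zaxis [ 0.0153 -0.0111 -0.9998] w 59.9 F [ 2.  -1.7  9.1] j [-0.35  0.4   0.24  0.01 -1.39 -1.27]
shift cm [74.41 -7.44 -0.09] rot [0.016 0.01  0.008]
```

View pics/tr2.png

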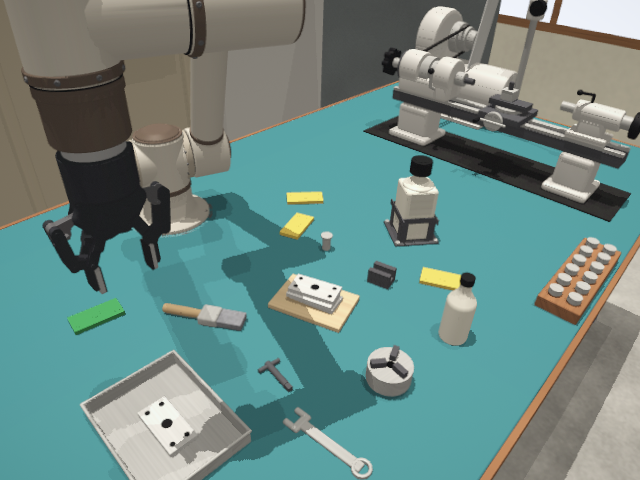

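The plate lies flat in the tray at scene (166,424), and the other three remain stacked at (314,292). Now to the bottle.

Call:
apply_moves:
  steps:
    - {"hand": 0.8, "xyz": [4, -0.4, 0], "delta_rot": [0, 0, 0]}
    - {"hand": 0.8, "xyz": [8, -0.8, 0], "delta_rot": [0, 0, 0]}
    - {"hand": 0.8, "xyz": [12, -1.2, 0], "delta_rot": [0, 0, 0]}
    - {"hand": 0.8, "xyz": [16, -1.6, 0], "delta_rot": [0, 0, 0]}
    - {"hand": 0.8, "xyz": [20, -2, 0], "delta_rot": [0, 0, 0]}
    - {"hand": 0.8, "xyz": [24, -2.4, 0], "delta_rot": [0, 0, 0]}
    - {"hand": 0.8, "xyz": [28, -2.8, 0], "delta_rot": [0, 0, 0]}
    - {"hand": 0.8, "xyz": [32, -3.2, 0], "delta_rot": [0, 0, 0]}
    - {"hand": 0.8, "xyz": [36, -3.6, 0], "delta_rot": [0, 0, 0]}
    - {"hand": 0.8, "xyz": [40, -4, 0], "delta_rot": [0, 0, 0]}
    - {"hand": 0.8, "xyz": [44, -4.4, 0], "delta_rot": [0, 0, 0]}
    - {"hand": 0.8, "xyz": [48, -4.8, 0], "delta_rot": [0, 0, 0]}

```text
clock: 11.72
position: [518.3, 114.2, 305.1]
ee_rot: [0.723, 0.691, 0.001, 0.0]
contact_force: [1.6, 0.2, -0.5]
gripper_width: 68.3
```

```bash
python3 go.py 506 375 310 87
```

```text
clock 11.7167 pos [518.3 114.2 305.1] yaw 87.42 zaxis [ 1.3e-03  6.0e-04 -1.0e+00] w 68.3 F [ 1.6  0.2 -0.5] j [ 0.52  0.18 -0.1   0.   -1.29 -2.14]
shift cm [26.   -2.4  -0.48] rot [ 0.001 -0.001  0.007]
```

Call:
apply_moves:
  steps:
    - {"hand": 0.8, "xyz": [4, -0.4, 0], "delta_rot": [0, 0, 0]}
    - {"hand": 0.8, "xyz": [8, -0.8, 0], "delta_rot": [0, 0, 0]}
    - {"hand": 0.8, "xyz": [12, -1.2, 0], "delta_rot": [0, 0, 0]}
    - {"hand": 0.8, "xyz": [16, -1.6, 0], "delta_rot": [0, 0, 0]}
    - {"hand": 0.8, "xyz": [20, -2, 0], "delta_rot": [0, 0, 0]}
    - {"hand": 0.8, "xyz": [23, -2.2, 0], "delta_rot": [0, 0, 0]}
    - {"hand": 0.8, "xyz": [24.8, -2.4, 0], "delta_rot": [0, 0, 0]}
    - {"hand": 0.8, "xyz": [25.2, -2.4, 0], "delta_rot": [0, 0, 0]}
    - {"hand": 0.8, "xyz": [25.2, -2.4, 0], "delta_rot": [0, 0, 0]}

```text
clock: 12.47
position: [506.2, 365.9, 303.9]
ee_rot: [0.722, 0.691, -0.0, 0.0]
contact_force: [0.7, -0.1, -0.5]
gripper_width: 68.2
```

```bash
python3 go.py 506 375 250 87
python3 - <<'E'
from bench import *
from h import *
p=get_image("scene");im=p["frame"]
big=cv2.resize(im[90:200,370:480],None,fx=5.4,fy=5.4,interpolation=cv2.INTER_CUBIC)
o=(370,90)
def d(P,col,closed=True):
    u=((proj(p,P)-o+.5)*5.4).astype(int);cv2.polylines(big,[u],closed,col,1)
t=np.linspace(0,2*np.pi,40)
cx,cy=506,375
for z in(171,204): d(np.c_[cx+25*np.cos(t),cy+25*np.sin(t),0*t+z],(0,0,255))
cv2.imwrite("pics/cap1.png",big)
q=get_image("top");im=q["frame"]
cv2.imwrite("pics/cap1t.png",cv2.resize(im[170:290,90:210],None,fx=5,fy=5,interpolation=cv2.INTER_CUBIC))
E
```

```text
clock 12.4667 pos [506.2 365.9 303.9] yaw 87.48 zaxis [-5.e-04 -6.e-04 -1.e+00] w 68.2 F [ 0.7 -0.1 -0.5] j [ 0.88  0.35  0.13 -0.   -1.35 -2.5 ]
shift cm [ 0.91 -0.06  5.39] rot [-0.     0.001  0.008]
```

View pics/cap1.png

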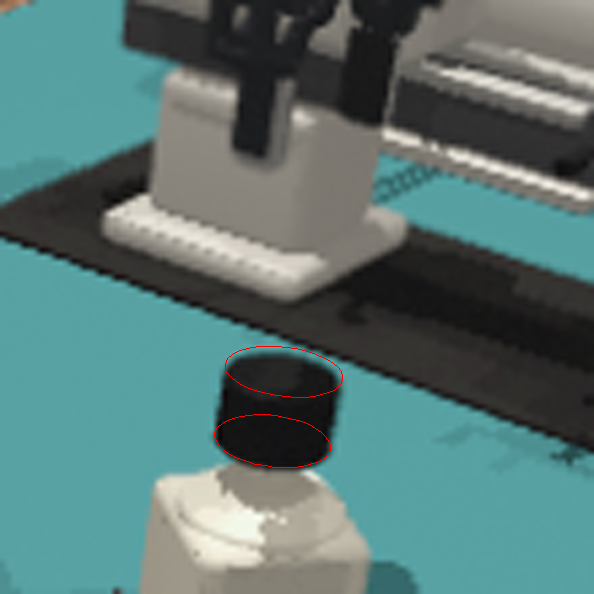

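View pics/cap1t.png

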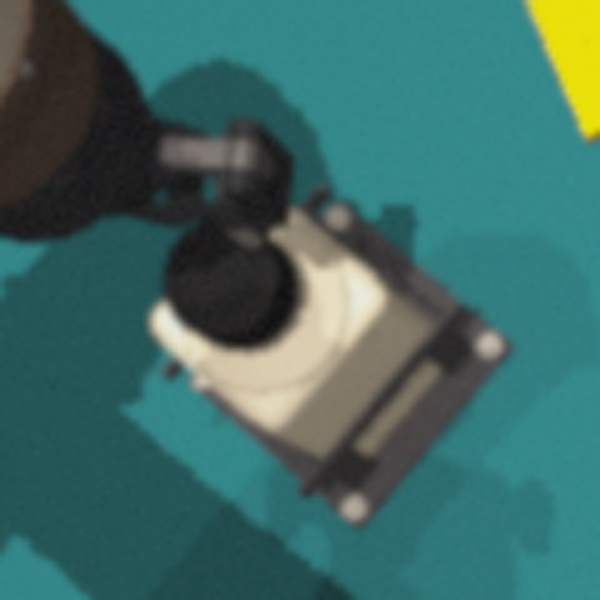

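Run:
```python
from bench import *
from h import *
p=get_image("top");im=cv2.imread("pics/top0.png")
big=cv2.resize(im[195:260,105:170],None,fx=9,fy=9,interpolation=cv2.INTER_CUBIC)
o=(105,195)
t=np.linspace(0,2*np.pi,60)
cx,cy=506,375
for z,r,col in((171,25,(0,0,255)),(204,25,(0,255,0))):
    u=((proj(p,np.c_[cx+r*np.cos(t),cy+r*np.sin(t),0*t+z])-o+.5)*9).astype(int);cv2.polylines(big,[u],True,col,1)
cv2.imwrite("pics/cap2t.png",big)
```

```text
(no output)
```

View pics/cap2t.png

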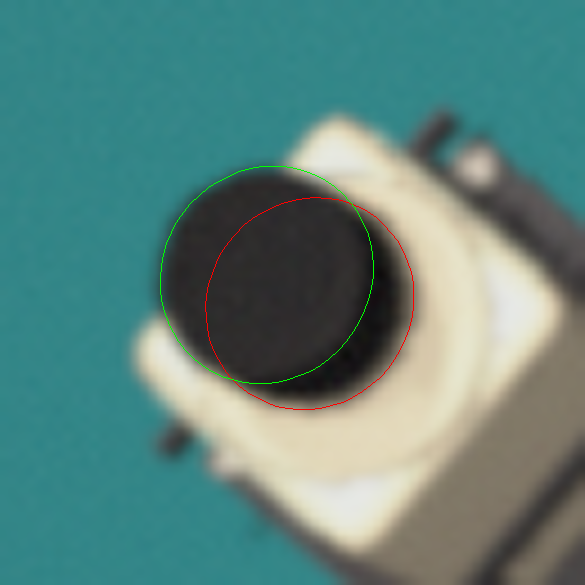

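Call:
apply_moves:
  steps:
    - {"hand": 0.8, "xyz": [0.9, 0, 2], "delta_rot": [0, 0, 0]}
    - {"hand": 0.8, "xyz": [0.9, 0, 5], "delta_rot": [0, 0, 0]}
    - {"hand": 0.8, "xyz": [0.9, 0, 7.5], "delta_rot": [0, 0, 0]}
    - {"hand": 0.8, "xyz": [0.9, 0, 8.4], "delta_rot": [0, 0, 0]}
    - {"hand": 0.8, "xyz": [0.9, 0, 8.4], "delta_rot": [0, 0, 0]}
    - {"hand": 0.8, "xyz": [0.9, 0, 8.4], "delta_rot": [0, 0, 0]}

```text
clock: 13.12
position: [507.7, 373.6, 221.4]
ee_rot: [0.723, 0.691, 0.001, 0.0]
contact_force: [0.7, 0.4, 0.4]
gripper_width: 68.5
```

```bash
python3 go.py 506 375.4 180 87
python3 - <<'E'
from bench import *
from h import *
p=get_image("scene");im=p["frame"]
cv2.imwrite("pics/cap3.png",cv2.resize(im[90:200,370:480],None,fx=5.4,fy=5.4,interpolation=cv2.INTER_CUBIC))
q=get_image("top");im=q["frame"]
cv2.imwrite("pics/cap3t.png",cv2.resize(im[170:290,90:210],None,fx=5,fy=5,interpolation=cv2.INTER_CUBIC))
E
```

```text
clock 13.1167 pos [507.7 373.6 221.4] yaw 87.37 zaxis [ 1.5e-03  3.0e-04 -1.0e+00] w 68.5 F [0.7 0.4 0.4] j [ 0.89  0.4   0.    0.   -1.17 -2.51]
shift cm [ 0.17 -0.19  4.14] rot [ 0.001 -0.     0.006]
```

View pics/cap3.png

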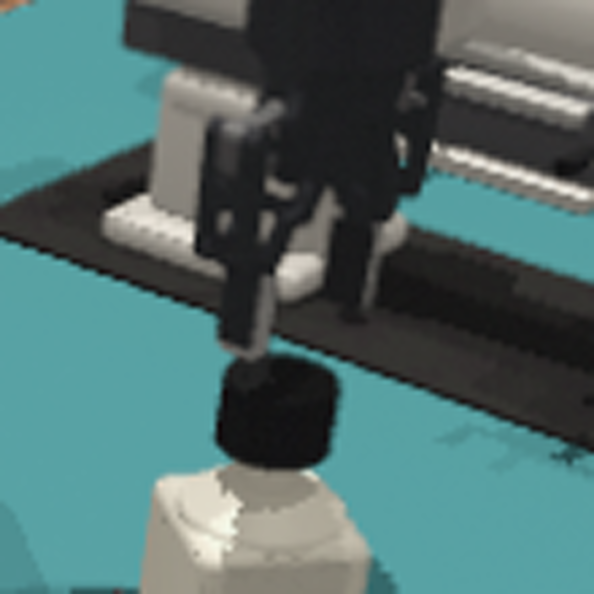

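View pics/cap3t.png

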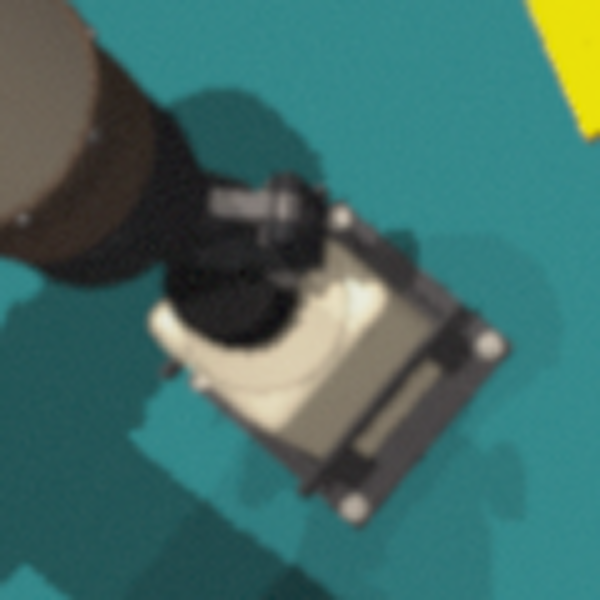

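Call:
apply_moves:
  steps:
    - {"hand": 0.8, "xyz": [0.15, -0.15, 0.8], "delta_rot": [0, 0, 0]}
    - {"hand": 0.8, "xyz": [0.15, -0.15, 1.8], "delta_rot": [0, 0, 0]}
    - {"hand": 0.8, "xyz": [0.15, -0.15, 2.8], "delta_rot": [0, 0, 0]}
    - {"hand": 0.8, "xyz": [0.15, -0.15, 3.6], "delta_rot": [0, 0, 0]}
    - {"hand": 0.8, "xyz": [0.15, -0.15, 4], "delta_rot": [0, 0, 0]}
    - {"hand": 0.8, "xyz": [0.15, -0.15, 4], "delta_rot": [0, 0, 0]}
    - {"hand": 0.8, "xyz": [0.15, -0.15, 4], "delta_rot": [0, 0, 0]}

```text
clock: 13.8
position: [505.5, 375.8, 179.8]
ee_rot: [0.723, 0.691, -0.0, 0.0]
contact_force: [0.2, -0.7, 0.3]
gripper_width: 68.3
```

```bash
python3 go.py 506 375.4 180 87
python3 - <<'E'
from bench import *
from h import *
p=get_image("scene");im=p["frame"]
cv2.imwrite("pics/cap4.png",cv2.resize(im[110:200,380:460],None,fx=6.6,fy=6.6,interpolation=cv2.INTER_CUBIC))
E
```

```text
clock 13.8 pos [505.5 375.8 179.8] yaw 87.42 zaxis [-3.e-04 -8.e-04 -1.e+00] w 68.3 F [ 0.2 -0.7  0.3] j [ 0.9   0.43 -0.05  0.   -1.09 -2.51]
shift cm [-0.03  0.05 -0.02] rot [-0.     0.001  0.007]
```

View pics/cap4.png

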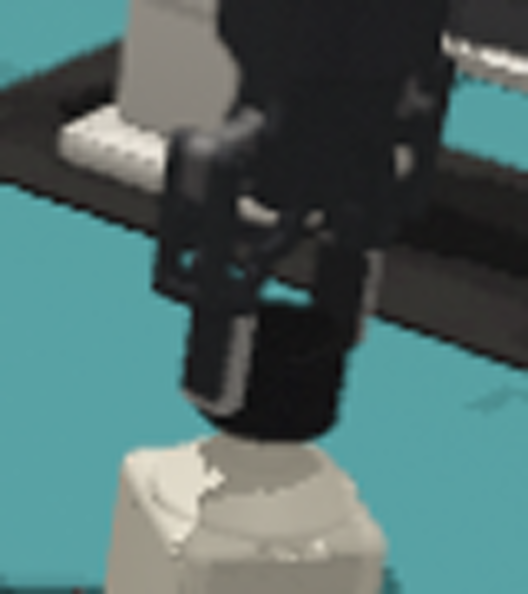

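The fingers straddle the cap: near tip at crop (215,415), cap bottom about y = 440. Closing.

Call:
apply_moves:
  steps:
    - {"hand": 0.65, "xyz": [0, 0.05, 0.1], "delta_rot": [0, 0, 0]}
    - {"hand": 0.5, "xyz": [0, 0.05, 0.1], "delta_rot": [0, 0, 0]}
    - {"hand": 0.35, "xyz": [0, 0.05, 0.1], "delta_rot": [0, 0, 0]}
    - {"hand": 0.35, "xyz": [0, 0.05, 0.1], "delta_rot": [0, 0, 0]}
    - {"hand": 0.35, "xyz": [0, 0.05, 0.1], "delta_rot": [0, 0, 0]}
    - {"hand": 0.35, "xyz": [0, 0.05, 0.1], "delta_rot": [0, 0, 0]}

```text
clock: 14.35
position: [506.3, 375.9, 180.0]
ee_rot: [0.723, 0.691, 0.001, 0.0]
contact_force: [0.0, -1.0, 3.9]
gripper_width: 48.0
```

```bash
python3 go.py 506 375.4 173 87
```

```text
clock 14.35 pos [506.3 375.9 180. ] yaw 87.42 zaxis [ 1.1e-03  6.0e-04 -1.0e+00] w 48.0 F [ 0.  -1.   3.9] j [ 0.9   0.43 -0.05  0.   -1.08 -2.51]
shift cm [-0.05 -0.02  0.7 ] rot [ 0.001 -0.001  0.007]
```

Call:
apply_moves:
  steps:
    - {"hand": 0.35, "xyz": [0, 0, 0.2], "delta_rot": [0, 0, 0]}
    - {"hand": 0.35, "xyz": [0, 0, 0.4], "delta_rot": [0, 0, 0]}
    - {"hand": 0.35, "xyz": [0, 0, 0.6], "delta_rot": [0, 0, 0]}
    - {"hand": 0.35, "xyz": [0, 0, 0.6], "delta_rot": [0, 0, 0]}
    - {"hand": 0.35, "xyz": [0, 0, 0.6], "delta_rot": [0, 0, 0]}

```text
clock: 14.77
position: [506.3, 375.9, 174.2]
ee_rot: [0.723, 0.691, 0.001, 0.0]
contact_force: [-2.5, -1.2, 7.4]
gripper_width: 48.2
```

```bash
python3 go.py 506 375.4 173.5 87
```

```text
clock 14.7667 pos [506.3 375.9 174.2] yaw 87.43 zaxis [ 1.2e-03  5.0e-04 -1.0e+00] w 48.2 F [-2.5 -1.2  7.4] j [ 0.9   0.44 -0.06  0.   -1.07 -2.51]
shift cm [-0.05 -0.02  0.07] rot [ 0.001 -0.001  0.008]
```

Call:
apply_moves:
  steps:
    - {"hand": 0.35, "xyz": [0, 0, 0.08], "delta_rot": [0, 0, 0]}
    - {"hand": 0.35, "xyz": [0, 0, 0.08], "delta_rot": [0, 0, -0.1]}
    - {"hand": 0.35, "xyz": [0, 0, 0.08], "delta_rot": [0, 0, -0.2]}
    - {"hand": 0.35, "xyz": [0, 0, 0.08], "delta_rot": [0, 0, -0.3]}
    - {"hand": 0.35, "xyz": [0, 0, 0.08], "delta_rot": [0, 0, -0.4]}
    - {"hand": 0.35, "xyz": [0, 0, 0.08], "delta_rot": [0, 0, -0.5]}
    - {"hand": 0.35, "xyz": [0, 0, 0.08], "delta_rot": [0, 0, -0.6]}

```text
clock: 15.35
position: [507.0, 376.8, 174.0]
ee_rot: [0.484, 0.875, 0.002, 0.001]
contact_force: [0.6, 0.0, 7.7]
gripper_width: 48.5
```

```bash
python3 go.py 506 375.4 173.5 147; python3 -c "
from bench import *
print(telemetry.read_state()['wrist_torque'])"
```

```text
clock 15.35 pos [507.  376.8 174. ] yaw 122.1 zaxis [ 0.0033  0.0026 -1.    ] w 48.5 F [0.6 0.  7.7] j [ 0.9   0.44 -0.06  0.   -1.07 -1.91]
shift cm [-0.06 -0.15  0.05] rot [ 0.004  0.    -0.435]
[-0.01261416  0.18507055 -0.04948332]
```

Call:
apply_moves:
  steps:
    - {"hand": 0.35, "xyz": [-0.03, -0.05, 0], "delta_rot": [0, 0, -0.1]}
    - {"hand": 0.35, "xyz": [-0.03, -0.05, 0], "delta_rot": [0, 0, -0.2]}
    - {"hand": 0.35, "xyz": [-0.03, -0.05, 0], "delta_rot": [0, 0, -0.3]}
    - {"hand": 0.35, "xyz": [-0.03, -0.05, 0], "delta_rot": [0, 0, -0.4]}
    - {"hand": 0.35, "xyz": [-0.03, -0.05, 0], "delta_rot": [0, 0, -0.46]}
    - {"hand": 0.35, "xyz": [-0.03, -0.05, 0], "delta_rot": [0, 0, -0.46]}
    - {"hand": 0.35, "xyz": [-0.03, -0.05, 0], "delta_rot": [0, 0, -0.46]}

```text
clock: 15.93
position: [506.8, 376.3, 174.1]
ee_rot: [0.274, 0.962, 0.002, 0.001]
contact_force: [-0.4, -1.2, 7.1]
gripper_width: 48.2
```

```bash
python3 go.py 506 375.4 173.5 147; python3 -c "
from bench import *
print(telemetry.read_state()['wrist_torque'])"
```

```text
clock 15.9333 pos [506.8 376.3 174.1] yaw 148.19 zaxis [ 0.0036  0.0029 -1.    ] w 48.2 F [-0.4 -1.2  7.1] j [ 0.9   0.44 -0.06  0.   -1.07 -1.45]
shift cm [ 0.02 -0.12  0.06] rot [0.004 0.001 0.021]
[0.02829782 0.08585481 0.06814944]
```

Call:
apply_moves:
  steps:
    - {"hand": 0.35, "xyz": [0, 0, -0.4], "delta_rot": [0, 0, 0]}
    - {"hand": 0.35, "xyz": [0, 0, -0.8], "delta_rot": [0, 0, 0]}
    - {"hand": 0.35, "xyz": [0, 0, -1.2], "delta_rot": [0, 0, 0]}
    - {"hand": 0.35, "xyz": [0, 0, -1.2], "delta_rot": [0, 0, 0]}

```text
clock: 16.27
position: [505.4, 375.3, 184.3]
ee_rot: [0.275, 0.962, 0.0, -0.0]
contact_force: [0.1, -0.7, -0.2]
gripper_width: 48.4
```

```bash
python3 go.py 506 375.4 260 148
python3 - <<'E'
from bench import *
from h import *
p=get_image("scene");im=p["frame"]
cv2.imwrite("pics/cap5.png",cv2.resize(im[110:200,380:460],None,fx=6.6,fy=6.6,interpolation=cv2.INTER_CUBIC))
E
```

```text
clock 16.2667 pos [505.4 375.3 184.3] yaw 148.12 zaxis [-7.e-04  3.e-04 -1.e+00] w 48.4 F [ 0.1 -0.7 -0.2] j [ 0.9   0.43 -0.05 -0.   -1.09 -1.45]
shift cm [-0.04  0.04 -7.57] rot [-0.    -0.001  0.002]
```

View pics/cap5.png

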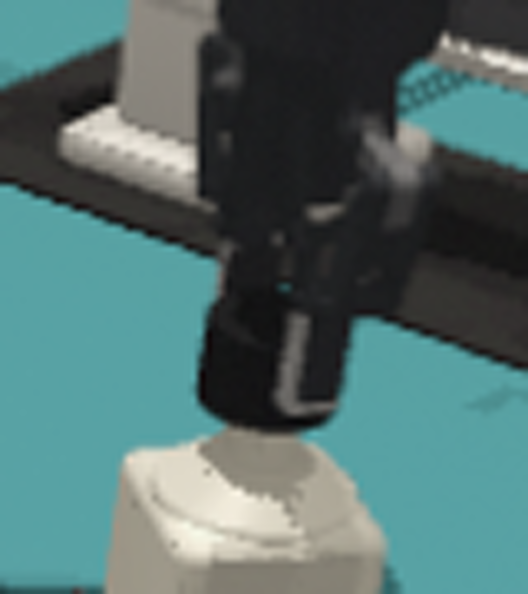

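Call:
apply_moves:
  steps:
    - {"hand": 0.35, "xyz": [0, 0, -0.8], "delta_rot": [0, 0, 0]}
    - {"hand": 0.35, "xyz": [0, 0, -1.8], "delta_rot": [0, 0, 0]}
    - {"hand": 0.35, "xyz": [0, 0, -3.5], "delta_rot": [0, 0, 0]}
    - {"hand": 0.35, "xyz": [0, 0, -5.5], "delta_rot": [0, 0, 0]}
    - {"hand": 0.35, "xyz": [0, 0, -7.2], "delta_rot": [0, 0, 0]}
    - {"hand": 0.35, "xyz": [0, 0, -8.3], "delta_rot": [0, 0, 0]}
    - {"hand": 0.35, "xyz": [0, 0, -8.9], "delta_rot": [0, 0, 0]}
    - {"hand": 0.35, "xyz": [0, 0, -8.9], "delta_rot": [0, 0, 0]}
    - {"hand": 0.35, "xyz": [0, 0, -8.9], "delta_rot": [0, 0, 0]}
    - {"hand": 0.35, "xyz": [0, 0, -8.9], "delta_rot": [0, 0, 0]}

```text
clock: 17.15
position: [505.1, 374.8, 272.0]
ee_rot: [0.275, 0.962, -0.001, -0.001]
contact_force: [-0.4, -0.0, -1.6]
gripper_width: 48.1
```

```bash
python3 go.py 506.2 375.8 274 148
python3 - <<'E'
from bench import *
from h import *
p=get_image("scene");im=p["frame"].copy()
t=np.linspace(0,2*np.pi,40)
big=cv2.resize(im[90:210,370:490],None,fx=5,fy=5,interpolation=cv2.INTER_CUBIC)
for x,y,z,r in((506,375.5,265,25),(506,375.5,190,13.5)):
    u=((proj(p,np.c_[x+r*np.cos(t),y+r*np.sin(t),0*t+z])-(370,90)+.5)*5).astype(int);cv2.polylines(big,[u],True,(0,0,255),1)
cv2.imwrite("pics/cap6.png",big)
cv2.imwrite("pics/end.png",im)
q=get_image("top");cv2.imwrite("pics/endt.png",q["frame"])
E
```

```text
clock 17.15 pos [505.1 374.8 272. ] yaw 148.13 zaxis [-0.0022 -0.0018 -1.    ] w 48.1 F [-0.4 -0.  -1.6] j [ 0.89  0.37  0.09 -0.   -1.29 -1.45]
shift cm [-0.04  0.14 -0.2 ] rot [-0.003 -0.001  0.002]
```

View pics/cap6.png

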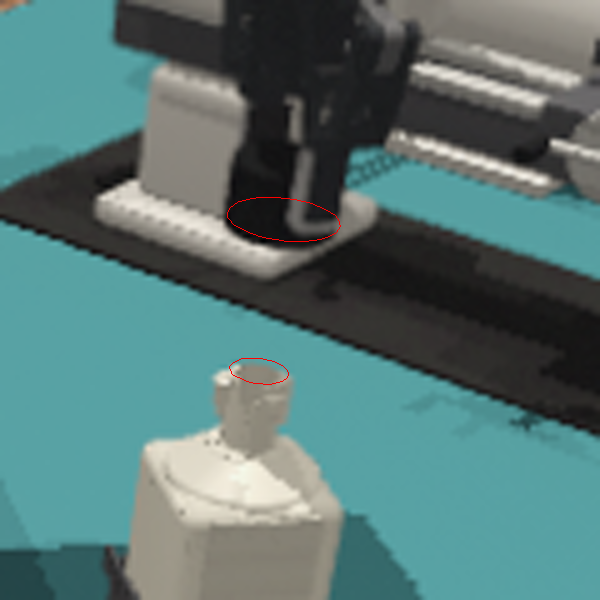

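View pics/end.png

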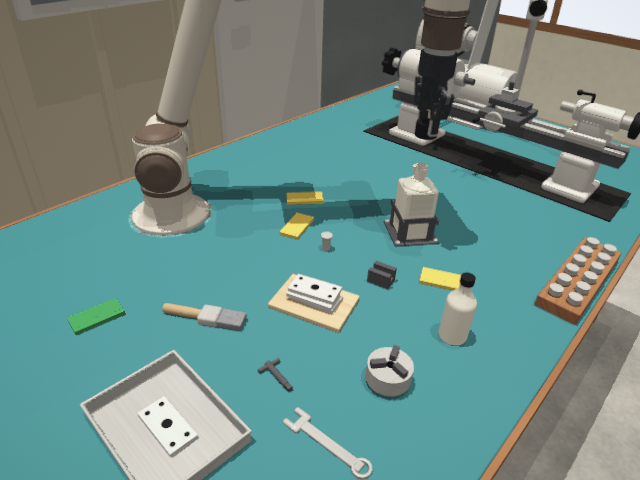

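View pics/endt.png

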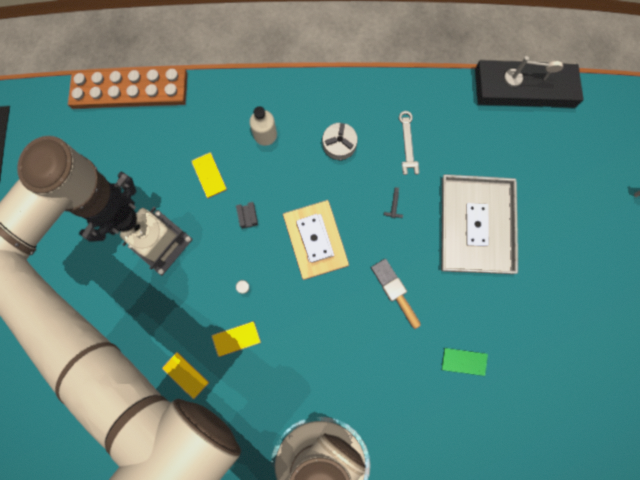

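The cap is held over the open neck (scene crop: cap bottom near (280,243), rim at (258,370)), about 7 cm above it. The plate is centred in the tray, the stack is intact and the bystanders are in place. I let it settle, then hand in.

Call:
apply_moves:
  steps:
    - {"hand": 0.35, "xyz": [0, 0, 0], "delta_rot": [0, 0, 0]}
    - {"hand": 0.35, "xyz": [0, 0, 0], "delta_rot": [0, 0, 0]}
    - {"hand": 0.35, "xyz": [0, 0, 0], "delta_rot": [0, 0, 0]}
    - {"hand": 0.35, "xyz": [0, 0, 0], "delta_rot": [0, 0, 0]}
    - {"hand": 0.35, "xyz": [0, 0, 0], "delta_rot": [0, 0, 0]}

```text
clock: 17.67
position: [505.7, 375.2, 273.4]
ee_rot: [0.274, 0.962, -0.0, -0.0]
contact_force: [-0.4, -0.4, 0.5]
gripper_width: 48.4
```

```bash
python3 go.py 506.2 375.8 274 148; python3 -c "
from bench import *
print(workorder.job_done())"; python3 go.py 506.2 375.8 274 148
```

```text
clock 17.6667 pos [505.7 375.2 273.4] yaw 148.14 zaxis [-1.e-04 -0.e+00 -1.e+00] w 48.4 F [-0.4 -0.4  0.5] j [ 0.89  0.37  0.09 -0.   -1.29 -1.45]
shift cm [-0.01  0.07 -0.06] rot [-0.    -0.     0.002]
the job is handed in; nothing more can be done
None
the job is handed in; nothing more can be done
```

The job is done and handed in at 17.7 s.

- **Plate:** I lifted only the top aluminium plate and set it down flat in the middle of the wash tray. Touchdown was felt at about 7 N before I released it. The last pictures show the other three plates still stacked and nothing else on the bench visibly moved.
- **Cap:** I gripped the cap, pushed it down about 6 mm (7–8 N), turned it 61° anticlockwise and lifted it free. At the end it was held level, within about 1 mm of the bottle's axis and about 7 cm above the rim.

**Checks that disagreed:**
- **Fingertip length:** In the pictures the fingertips stood level with the TCP when part open, not the stated 22 mm less the swing-back. I set the grasp heights from the pictures and touch instead.
- **Grip reading:** The gripper read about 48 mm on both 50 mm objects, but both grips held.

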